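# Put the delivery away, oldest to the front

### The job

Put the delivery away with stock rotation: the small tin, the red-capped spice jar and the green squeeze bottle that stand loose on the worktop each go into the rack that already holds one of the same, with the older one in the front half of the rack (toward the robot) and the new one behind it in the back half. Where the older one still stands at the back, bring it forward first. All six must end standing upright on the floors of their racks, and none may be tipped over on the way.

Things in the scene. Friction and masses are not known exactly. Their poses are not given: they have to be found in the camera images.
- tin_rack: The tin rack (the widest lane): fixed narrow pale-wood rack, open on top; lane inside 148 mm long, 80 mm wide; walls and floor 6 mm thick. Side walls 30 mm high, back 48, front 30, notched to 21. Origin under its centre on the worktop; x along the lane, front (robot side) to back, turned at most 0.25 rad; y across. Behind, a cupboard (post, shelf 0.36 m up) starts at x = 0.71 m.
- spice_rack: The spice rack (the shortest): fixed narrow pale-wood rack, open on top; lane inside 124 mm long, 66 mm wide; walls and floor 6 mm thick. Side walls 30 mm high, back 48, front 30, notched to 21. Origin under its centre on the worktop; x along the lane, front (robot side) to back, turned at most 0.25 rad; y across. Behind, a cupboard (post, shelf 0.36 m up) starts at x = 0.71 m.
- bottle_rack: The bottle rack (the longest): fixed narrow pale-wood rack, open on top; lane inside 166 mm long, 66 mm wide; walls and floor 6 mm thick. Side walls 30 mm high, back 48, front 30, notched to 21. Origin under its centre on the worktop; x along the lane, front (robot side) to back, turned at most 0.25 rad; y across. Behind, a cupboard (post, shelf 0.36 m up) starts at x = 0.71 m.
- tin_old: Small steel food tin with a paper wrapper, an upright cylinder 58 mm in diameter, 72 mm high, 0.18 kg: the older one, in the back half of the tin rack at the start. Origin at the centre of its underside, z up.
- spice_old: Spice jar with a red cap, upright, body 42 mm and cap 45 mm in diameter, 106 mm high in all, 0.11 kg: the older one, in the back half of the spice rack at the start. Origin at the centre of its underside, z up.
- bottle_old: Green squeeze bottle, upright, flattened: 43 mm thick along its x, 68 mm wide along its y, 145 mm high with a round green cap 43 mm in diameter (top 25 mm), same either way round; take it across the 43 mm at the cap, 120 mm up; 0.14 kg: the older one, already in the front half of the bottle rack, its width along the lane. Origin at the centre of its underside, z up.
- tin_new: Small steel food tin with a paper wrapper, an upright cylinder 58 mm in diameter, 72 mm high, 0.18 kg: the new one, loose on the worktop in front of the racks. Origin at the centre of its underside, z up.
- spice_new: Spice jar with a red cap, upright, body 42 mm and cap 45 mm in diameter, 106 mm high in all, 0.11 kg: the new one, loose on the worktop in front of the racks. Origin at the centre of its underside, z up.
- bottle_new: Green squeeze bottle, upright, flattened: 43 mm thick along its x, 68 mm wide along its y, 145 mm high with a round green cap 43 mm in diameter (top 25 mm), same either way round; take it across the 43 mm at the cap, 120 mm up; 0.14 kg: the new one, loose on the worktop in front of the racks. It fits the lane only with its width along the lane. Origin at the centre of its underside, z up.

How it is judged:
By the outcome, as a careful person would: the job done as asked, in the order asked, and still so for the second after the job is handed in, with the robot touching nothing.
It also fails if it takes over 115 s, if anything falls off the work surface, if the arm or the gripper's body presses on something with over 40 N, if the wrist force passes 120 N, or if a joint passes its speed limit or range.

### The arm

A 7-joint arm with a two-finger parallel gripper is mounted at the origin on a cart in front of the work surface, level with it; the furniture and walls round the work are solid. World frame = base frame: x ahead of the robot, y to its left, z up, the work surface at z = 0. Lengths are in m, angles in rad, forces in N, time in s.
With the tool pointing down it reaches from about 0.35 to 0.9 m from the base axis. Payload 8.1 kg.
Tool frame: the origin (TCP) lies at the very end of the fingers, on their centre line; the grasp point (between the pads) lies 19 mm behind it (env.grasp_offset is the distance from the TCP to the grasp point, in m); z points along the fingers, y is the line along which they close (so a half turn about z gives the same grasp; the last joint's range is limited). The gripper opens to 92 mm and grips with 3 to 60 N. Pads are 19 mm wide; open, the fingers measure 130 mm over their backs; the gripper's body (75 mm by 190 mm) begins 47 mm behind the grasp point.
Start: joints at [-1.397, 0.434, 0.025, 1.573, -0.012, 1.134, -0.075], TCP at [0.171, 0.601, 0.227] pointing down, gripper open.
Joint ranges: [-2.62, 2.62], [-0.44, 2.09], [-1.27, 1.32], [0.08, 2.57], [-1.32, 4.46], [0.12, 2], [-2.74, 2.74]. Speed limits (rad/s): [2.22, 2.22, 3.01, 3.01, 3.14, 3.14, 3.14].

### API

Orientations are given as a rotation vector (axis times angle).
In Python, from bench import env gives the robot as it stands. The module is installed in compiled form; this text tells all that it offers.
- The arm moves only by the tool send_rows, never from a script. Its argument "rows" is a list of rows, each an object with "claw": the opening, from -1 (shut) to 1 (fully open); "offset": the shift along the tool's x, y, z in mm, a list of three; "rot": the turn, a rotation vector about the tool's x, y, z in rad, a list of three. In form: [{"claw": claw, "offset": [tx, ty, tz], "rot": [wx, wy, wz]}, ...]. A call has 1 to 20 rows; each row shifts and turns the commanded pose from where the row before left it, along the tool's axes as they then stand; what a row does not reach is not made up. A row lasts 1/12 s, in which the tool goes at most 41.7 mm and 7.16 degrees, less where a joint would pass 70% of its speed; a pose out of reach is approached as far as the arm can. A call with a gripper value outside its range is refused whole. The fingers move at their own pace and stop on an object; "force" is the grip in N (left out, the last holds). Time passes only in rows, so rows that do not move let the fingers close. It gives the time, the measured TCP pose, the force, the opening and the grip force at its end, in the units of the state.
- env.get_state(): the state, without advancing time (a new reading comes with each control period).
- env.grab_frame(name): name is "scene" or "top" or "wrist"; returns (picture, depth): 384x512x3 uint8, red, green, blue; 384x512 float32, m along the optical axis (not along the pixel's ray), 0 where there is no reading.
- env.camera_info(name): a dict with "mtx" (3x3 intrinsics, pixels), "R" (3x3) and "t" (3): a world point X has camera coordinates R X + t; the wrist camera has in their place "hand_eye" (4x4, takes a point from camera to tool coordinates, whose origin is the TCP and whose axes are the flange's). Camera axes: x right, y down, z forward; pixel columns grow to the right and rows downward; lengths in m; the calibration is good to about 2 mm. A picture is of the moment at which its call begins: read the wrist's pose just before it. camera_info takes no time and is no camera call.
- env.finish_job(): hands the job in; it is judged then, once.
Trained networks look in the newest picture that a camera, given by its name, has taken for a name from the list of things; names that differ only in an ending like _2 or _b are one class to them, and where a whole thing is asked for, a point or a joint stands for the part that bears it (a point fixed in the world has none). Each returns a list of dicts, best first, with "score" (0 to 1); they miss things now and then, are a little off and sometimes report something else, mostly with a low value. They report only what shows in the picture. A call takes as long as a camera call.
- env.look_for(camera, label): "extent" ([left, top, right, bottom] in pixels, round what is visible of it).
- env.place_of(camera, label): "centre" ([column, row] in pixels: a listed point, or the origin of a listed thing).
The state is a dict: "t": time; "qpos": joint angles; "dq": joint speeds; "joint_efforts": joint torques, N m; "position": TCP position; "orientation": TCP orientation; "wrist_force": force on the tool from outside, world axes, zero at the start; "wrist_torque": the same for the moment, N m; "opening": opening from 0.0 (shut) to 1.0 (fully open); "finger_force": force on a finger pad.
Only numpy, scipy, OpenCV 4.12 (cv2) and the standard library are available. Lean on these libraries where they do the work, as an engineer would, in place of code of your own. Each camera call takes 0.05 s, during which the arm holds its last target. There are 200 camera calls.

## Working session

There is one attempt and no reset: what is moved stays moved. The work goes in short steps, Python scripts to look and compute and a tool call to move; the robot and the scene stay as the last step left them, time stands still between calls to the robot, and variables do not carry over. Pictures are saved under pics/ and viewed, at most 14 in all, crops included, and the job is handed in when it is done.

Besides the shell and the picture viewer there is one more tool, called after ">>>" by a JSON object that holds its "name" and its "arguments", one argument or row to a line. send_rows: Moves the arm, as the interface text tells. Its arguments: {"type":"object","properties":{"rows":{"type":"array"},"force":{"type":"number"}},"required":["rows"]}

```bash
mkdir -p pics; cat > h.py <<'E'
import numpy as np, cv2
from bench import env
from scipy.spatial.transform import Rotation as Rn
def cloud(name):
    st=env.get_state(); rgb,d=env.grab_frame(name); c=env.camera_info(name); K=np.array(c["mtx"])
    v,u=np.indices(d.shape); p=np.stack([(u-K[0,2])/K[0,0]*d,(v-K[1,2])/K[1,1]*d,d],-1)
    if "R" in c: P=(p-np.array(c["t"]).reshape(3))@np.array(c["R"])
    else:
        H=np.array(c["hand_eye"]); P=(p@H[:3,:3].T+H[:3,3])@Rn.from_rotvec(st["orientation"]).as_matrix().T+np.array(st["position"])
    P[d==0]=np.nan
    return rgb,P
E
python3 - <<'E'
from h import *
print(env.get_state())
ims=[]
for n in ["scene","top"]:
    rgb,P=cloud(n); np.save(n,P); np.save(n+"rgb",rgb)
    cv2.imwrite(f"pics/{n}0.png",rgb[:,:,::-1])
    for l in ["tin_rack","spice_rack","bottle_rack","tin_new","spice_new","bottle_new"]:
        print(n,l,[(np.round(r["score"],2),np.round(r["extent"])) for r in env.look_for(n,l)][:4])
E
```

```text
{'t': 0.0, 'qpos': array([-1.39659975,  0.43522363,  0.02495632,  1.57408683, -0.01155995,
        1.13397724, -0.0751049 ]), 'dq': array([ 5.33754442e-04, -6.81823517e-04,  7.73112550e-05,  2.24638874e-04,
        1.42578714e-05,  1.46147681e-03,  6.30637907e-04]), 'joint_efforts': array([ 1.34552533e-04, -6.67828274e+01,  9.85719413e-01, -3.14476347e+01,
       -6.04704022e-02,  4.23990400e-02,  1.57567652e-04]), 'position': array([0.17071869, 0.6007133 , 0.22594835]), 'orientation': array([-4.33464315e-01, -3.11149972e+00,  2.43527543e-03]), 'wrist_force': array([ 0.03783833, -0.36605135,  1.49008963]), 'wrist_torque': array([-0.00179858, -0.02696542,  0.01683193]), 'finger_force': 0.0, 'opening': 0.9979004451810881}
scene tin_rack [(np.float64(0.94), array([193., 127., 246., 157.]))]
scene spice_rack [(np.float64(0.9), array([246., 173., 292., 207.]))]
scene bottle_rack [(np.float64(0.36), array([316., 209., 340., 252.])), (np.float64(0.35), array([203., 158., 220., 193.]))]
scene tin_new [(np.float64(0.59), array([166., 134., 186., 158.]))]
scene spice_new [(np.float64(0.78), array([202., 156., 220., 194.]))]
scene bottle_new [(np.float64(0.87), array([313., 250., 339., 300.]))]
top tin_rack [(np.float64(0.67), array([129., 136., 173., 201.]))]
top spice_rack [(np.float64(0.6), array([239., 143., 272., 197.]))]
top bottle_rack [(np.float64(0.7), array([328., 135., 371., 203.]))]
top tin_new [(np.float64(0.89), array([114., 210., 142., 229.]))]
top spice_new [(np.float64(0.64), array([195., 204., 216., 227.])), (np.float64(0.52), array([247., 147., 264., 171.]))]
top bottle_new [(np.float64(0.55), array([378., 202., 418., 229.]))]
```

View pics/scene0.png

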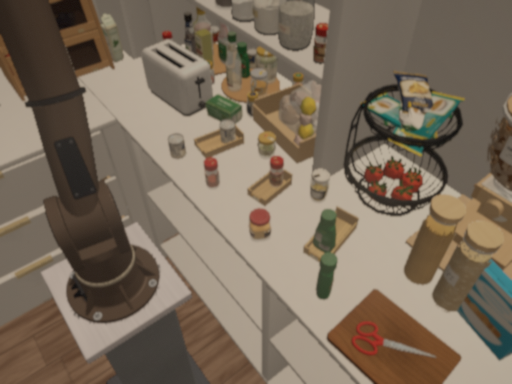

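View pics/top0.png

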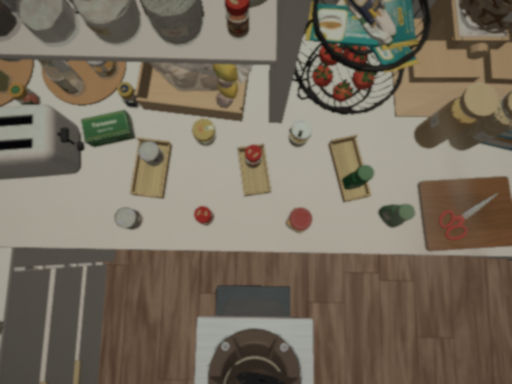

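The scene view shows the tin rack (220,142), spice rack (270,187), bottle rack (332,235), and loose tin (177,146), spice (211,171) and bottle (326,275). In the top view the racks are at (151,168), (254,170) and (349,168). The loose items there are at (127,218), (203,215) and (397,214). The jars at (300,218), (204,131) and (300,132) are distractors.

```bash
python3 - <<'E'
from h import *
P=np.load("top.npy")
def box(name,u0,v0,u1,v1,z0,z1):
    q=P[v0:v1,u0:u1].reshape(-1,3); q=q[(q[:,2]>z0)&(q[:,2]<z1)]
    if len(q)<4: print(name,len(q));return
    (c,s,a)=cv2.minAreaRect((q[:,:2]*1000).astype(np.float32))
    print(name,len(q),"rect c",np.round(c),"size",np.round(s),"ang",round(a,1),"mean",np.round(q.mean(0)*1000),"mid",np.round((q.min(0)+q.max(0))*500))
box("tin_rack",122,130,180,205,.012,.055)
box("spice_rack",232,138,278,202,.012,.055)
box("bottle_rack",322,128,378,208,.012,.055)
box("tin_old",130,134,172,175,.062,.085)
box("tin_new",108,202,148,236,.062,.085)
box("spice_old",235,135,278,175,.098,.12)
box("spice_new",190,200,222,232,.098,.12)
box("bottle_old",330,155,380,195,.135,.16)
box("bottle_old body",330,155,380,195,.06,.115)
box("bottle_new",375,195,420,235,.135,.16)
box("bottle_new body",375,195,420,235,.04,.115)
box("jars L",188,112,220,150,.03,.2); box("jars R",285,118,316,150,.03,.2); box("jar front",285,204,316,236,.03,.2)
box("ledge", 170,210,190,235,-.02,.02)
print(env.camera_info("wrist"))
E
```

```text
tin_rack 737 rect c [573. 331.] size [146. 188.] ang 84.4 mean [572. 308.  30.] mid [573. 325.  33.]
spice_rack 384 rect c [559.  11.] size [138.  78.] ang 9.6 mean [558.  11.  30.] mid [558.  11.  33.]
bottle_rack 619 rect c [ 569. -263.] size [179.  79.] ang 13.3 mean [ 571. -256.   29.] mid [ 569. -262.   33.]
tin_old 366 rect c [595. 302.] size [55. 56.] ang 3.1 mean [595. 301.  75.] mid [595. 302.  73.]
tin_new 375 rect c [413. 353.] size [54. 56.] ang 0.4 mean [413. 353.  69.] mid [413. 353.  70.]
spice_old 229 rect c [588.  15.] size [43. 43.] ang 76.1 mean [586.  15. 111.] mid [588.  16. 108.]
spice_new 233 rect c [422. 144.] size [43. 42.] ang 46.4 mean [422. 143. 106.] mid [422. 144. 105.]
bottle_old 240 rect c [ 531. -271.] size [42. 39.] ang 89.2 mean [ 530. -269.  149.] mid [ 531. -271.  146.]
bottle_old body 164 rect c [ 521. -260.] size [50. 29.] ang 51.1 mean [ 522. -254.   88.] mid [ 527. -264.   87.]
bottle_new 232 rect c [ 434. -373.] size [42. 40.] ang 79.6 mean [ 434. -372.  144.] mid [ 434. -373.  142.]
bottle_new body 267 rect c [ 430. -366.] size [62. 28.] ang
[... 276 characters left out ...]
c [ 417. -114.] size [61. 62.] ang 62.9 mean [ 415. -111.   77.] mid [ 418. -115.   59.]
ledge 499 rect c [408. 221.] size [70. 55.] ang 2.9 mean [408. 221.  -0.] mid [408. 221.   0.]
{'mtx': array([[266.25595906,   0.        , 251.80717912],
       [  0.        , 266.25595906, 185.65075362],
       [  0.        ,   0.        ,   1.        ]]), 'hand_eye': array([[ 1.12549984e-03, -9.62627375e-01, -2.70827012e-01,
         7.26336731e-02],
       [ 9.99999340e-01,  1.02077772e-03,  5.27534227e-04,
         8.19915109e-04],
       [-2.31364708e-04, -2.70827427e-01,  9.62627888e-01,
        -1.58688555e-01],
       [ 0.00000000e+00,  0.00000000e+00,  0.00000000e+00,
         1.00000000e+00]])}
```

```bash
cat >> h.py <<'E'
def target_R(yaw): # tool down, tool y = world y rotated by yaw
    c,s=np.cos(yaw),np.sin(yaw)
    return np.array([[-c,-s,0],[-s,c,0],[0,0,-1.]])
def plan(x,y,z,yaw):
    """turn first (rotvec, tool axes), then offset mm in the turned tool axes"""
    st=env.get_state(); R=Rn.from_rotvec(st["orientation"]).as_matrix(); T=target_R(yaw)
    w=Rn.from_matrix(R.T@T).as_rotvec(); d=T.T@(np.array([x,y,z])-st["position"])*1000
    print("pos",np.round(st["position"],4),"F",np.round(st["wrist_force"],1),"open",round(st["opening"],3),"ff",round(float(st["finger_force"]),1),"t",round(st["t"],1))
    print("TURN",np.round(w,3),"deg",round(np.degrees(np.linalg.norm(w)),1),"OFFSET mm",np.round(d,1))
E
python3 - <<'E'
from h import *
P=np.load("top.npy")
q=P[128:206,120:174].reshape(-1,3); q=q[(q[:,2]>.012)&(q[:,2]<.055)&(q[:,1]<.4)]
# coarse: grid search rack pose, minimise points outside outer rectangle
best=[]
for a in np.radians(np.arange(-15,15.1,.5)):
    c,s=np.cos(a),np.sin(a); l=np.c_[q[:,0]*c+q[:,1]*s,-q[:,0]*s+q[:,1]*c]
    lo,hi=np.percentile(l,1.5,0),np.percentile(l,98.5,0)
    m=(lo+hi)/2; best.append((np.prod(hi-lo),np.degrees(a),m[0]*c-m[1]*s,m[0]*s+m[1]*c,*(hi-lo)))
for b in sorted(best)[:4]: print(np.round(b,4))
plan(.46,.27,.27,0)
E
```

```text
[ 0.0246 -5.5     0.5697  0.3277  0.1782  0.1383]
[ 0.0247 -5.      0.5697  0.3273  0.179   0.1378]
[ 0.0247 -6.      0.5696  0.3278  0.1777  0.1391]
[ 0.0247 -4.5     0.5697  0.3268  0.1798  0.1376]
pos [0.1708 0.6012 0.2268] F [ 0.7 -0.8 -0.3] open 1.001 ff 0.0 t 0.7
TURN [ 0.     0.    -0.277] deg 15.9 OFFSET mm [-289.2 -331.2  -43.2]
```

>>> {"name": "send_rows", "arguments": {
  "rows": [
    {"claw":1,"offset":[0,0,-22],"rot":[0,0,-0.092]},
    {"claw":1,"offset":[0,0,-21],"rot":[0,0,-0.092]},
    {"claw":1,"offset":[0,0,0],"rot":[0,0,-0.093]},
    {"claw":1,"offset":[-20,-23,0],"rot":[0,0,0]},
    {"claw":1,"offset":[-24,-28,0],"rot":[0,0,0]},
    {"claw":1,"offset":[-24,-28,0],"rot":[0,0,0]},
    {"claw":1,"offset":[-24,-28,0],"rot":[0,0,0]},
    {"claw":1,"offset":[-24,-28,0],"rot":[0,0,0]},
    {"claw":1,"offset":[-24,-28,0],"rot":[0,0,0]},
    {"claw":1,"offset":[-24,-28,0],"rot":[0,0,0]},
    {"claw":1,"offset":[-24,-28,0],"rot":[0,0,0]},
    {"claw":1,"offset":[-24,-28,0],"rot":[0,0,0]},
    {"claw":1,"offset":[-24,-28,0],"rot":[0,0,0]},
    {"claw":1,"offset":[-24,-28,0],"rot":[0,0,0]},
    {"claw":1,"offset":[-24,-28,0],"rot":[0,0,0]},
    {"claw":1,"offset":[-5,0,0],"rot":[0,0,0]},
    {"claw":1,"offset":[0,0,0],"rot":[0,0,0]},
    {"claw":1,"offset":[0,0,0],"rot":[0,0,0]}
  ]
}}

```text
t: 2.2
position: [0.4596, 0.2706, 0.2697]
orientation: [-0.0, -3.141, -0.001]
wrist_force: [-0.3, 1.0, -0.1]
opening: 0.997
finger_force: 0.0
```

```bash
cat >> h.py <<'E'
def rackfit(P,x,y,a0,L,W,r=.13):
    """rim points (z 24..52 mm) near (x,y): best pose of the L x W outer frame (walls 6 mm)"""
    q=P.reshape(-1,3); q=q[(q[:,2]>.024)&(q[:,2]<.036)&(np.hypot(q[:,0]-x,q[:,1]-y)<r)][:,:2]
    from scipy.optimize import minimize
    def cost(p):
        c,s=np.cos(p[2]),np.sin(p[2]); d=q-p[:2]; l=np.abs(np.c_[d[:,0]*c+d[:,1]*s,-d[:,0]*s+d[:,1]*c])-[L/2-.003,W/2-.003]
        e=np.abs(np.hypot(*np.maximum(l,0).T)+np.minimum(l.max(1),0)); return np.minimum(e,.012).sum()
    b=min((minimize(cost,[x+dx,y+dy,a0+da],method="Nelder-Mead",options=dict(initial_simplex=np.array([x+dx,y+dy,a0+da])+np.vstack([np.zeros(3),np.diag([.01,.01,.05])]))) for dx in(-.01,0,.01) for dy in(-.01,0,.01) for da in(-.06,0,.06)),key=lambda r:r.fun)
    print("rack",np.round(b.x,4),"err/pt mm",round(b.fun/len(q)*1000,2),len(q)); return b.x
def top(P,x,y,z,r,n=""):
    q=P.reshape(-1,3); q=q[(abs(q[:,2]-z)<.010)&(np.hypot(q[:,0]-x,q[:,1]-y)<r)]
    if len(q)<6: print(n,"few",len(q)); return
    zz=np.median(q[:,2]); q=q[abs(q[:,2]-zz)<.004]
    (cx,cy),rad=cv2.minEnclosingCircle((q[:,:2]*1000).astype(np.float32)); print(n,"mid",np.round((q.min(0)+q.max(0))*500,1),"mean",np.round(q.mean(0)*1000,1),"circ",round(cx,1),round(cy,1),round(rad,1),"z",round(zz*1000,1),len(q))
E
python3 - <<'E'
from h import *
plan(.46,.27,.27,0)
rgb,P=cloud("wrist"); np.save("w1",P); cv2.imwrite("pics/w1.png",rgb[:,:,::-1])
for Q in (np.load("top.npy"),P):
    rackfit(Q,.57,.305,-.09,.160,.092); rackfit(Q,.559,.011,.167,.136,.078); rackfit(Q,.569,-.263,.232,.178,.078)
    top(Q,.595,.302,.074,.045,"tin_old"); top(Q,.413,.353,.072,.045,"tin_new"); top(Q,.588,.015,.109,.04,"spice_old"); top(Q,.422,.144,.106,.04,"spice_new")
E
```

```text
pos [0.4596 0.2706 0.2697] F [-0.3  1.  -0.1] open 0.997 ff 0.0 t 2.2
TURN [ 0. -0. -0.] deg 0.0 OFFSET mm [-0.4 -0.6 -0.3]
rack [ 0.5562  0.3052 -0.0948] err/pt mm 3.64 369
rack [0.5568 0.0113 0.1665] err/pt mm 2.09 237
rack [ 0.5668 -0.2629  0.2458] err/pt mm 1.98 307
tin_old mid [595.4 302.1  75. ] mean [596.3 302.   75. ] circ 596.5 301.9 28.9 z 75.0 321
tin_new mid [413.1 353.6  69.3] mean [413.  354.   69.3] circ 413.0 353.8 28.4 z 69.3 333
spice_old mid [588.2  16.  111.7] mean [587.6  15.1 111.9] circ 588.4 14.9 22.3 z 111.8 207
spice_new mid [421.6 143.7 106.3] mean [422.2 143.8 106.3] circ 421.9 143.7 22.2 z 106.3 218
rack [ 0.5582  0.3055 -0.0948] err/pt mm 3.72 811
rack [0.5588 0.0138 0.1729] err/pt mm 1.33 557
rack [ 0.559 -0.273  0.172] err/pt mm nan 0
tin_old mid [596.2 301.9  75.3] mean [605.  302.1  75.7] circ 596.6 301.9 28.9 z 75.3 217
tin_new mid [414.  353.4  70. ] mean [413.6 353.8  69.8] circ 413.9 353.4 28.5 z 69.6 1486
spice_old few 0
spice_new mid [423.3 144.2 106.3] mean [423.1 145.  107.1] circ 423.4 144.3 22.2 z 107.0 1075h.py:29: RuntimeWarning: invalid value encountered in scalar divide
  print("rack",np.round(b.x,4),"err/pt mm",round(b.fun/len(q)*1000,2),len(q)); return b.x
```

View pics/w1.png

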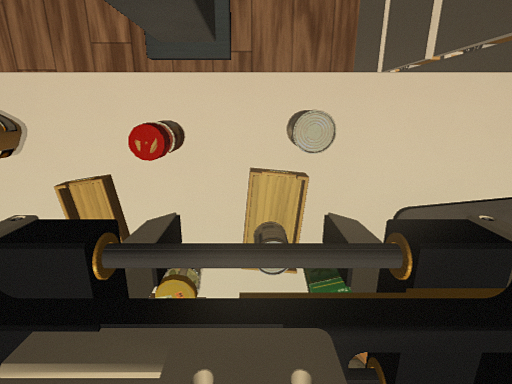

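The wrist view shows the loose tin at (312,131), the loose spice jar at (155,140), the tin rack at (275,220) with its tin at (271,240), and a green box at (328,280) close to that tin.

```bash
python3 - <<'E'
from h import *
q=np.vstack([np.load("top.npy").reshape(-1,3),np.load("w1.npy").reshape(-1,3)])
c,s=np.cos(-.095),np.sin(-.095); d=q[:,:2]-[.596,.302]; l=np.c_[d[:,0]*c+d[:,1]*s,-d[:,0]*s+d[:,1]*c]
for z0,z1 in((.036,.2),(.095,.2)):
  for sx in (.016,.045):
    m=(abs(l[:,0])<sx)&(q[:,2]>z0)&(q[:,2]<z1)&(abs(l[:,1])>.034)&(abs(l[:,1])<.12)
    print(z0,sx,m.sum(),np.round(np.sort(l[m,1])[:3],3),np.round(sorted(l[m,1],key=abs)[:3],3), np.round(q[m,2].max() if m.any() else 0,3))
plan(.596,.302,.16,-.095); plan(.596,.302,.044,-.095)
E
```

```text
0.036 0.016 0 [] [] 0
0.036 0.045 583 [-0.046 -0.046 -0.045] [ 0.034 -0.034 -0.034] 0.068
0.095 0.016 0 [] [] 0
0.095 0.045 0 [] [] 0
pos [0.459  0.2713 0.2697] F [-0.7  0.  -0.4] open 0.999 ff 0.0 t 2.2
TURN [ 0.001 -0.001  0.096] deg 5.5 OFFSET mm [-133.4   43.5  109.7]
pos [0.459  0.2713 0.2697] F [-0.7  0.  -0.4] open 0.999 ff 0.0 t 2.2
TURN [ 0.001 -0.001  0.096] deg 5.5 OFFSET mm [-133.4   43.5  225.7]
```

>>> {"name": "send_rows", "arguments": {
  "force": 15,
  "rows": [
    {"claw":0.75,"offset":[0,0,0],"rot":[0,0,0.096]},
    {"claw":0.75,"offset":[-34,11,10],"rot":[0,0,0]},
    {"claw":0.75,"offset":[-34,11,20],"rot":[0,0,0]},
    {"claw":0.75,"offset":[-34,11,20],"rot":[0,0,0]},
    {"claw":0.75,"offset":[-31,11,20],"rot":[0,0,0]},
    {"claw":0.75,"offset":[0,0,30],"rot":[0,0,0]},
    {"claw":0.75,"offset":[0,0,30],"rot":[0,0,0]},
    {"claw":0.75,"offset":[0,0,30],"rot":[0,0,0]},
    {"claw":0.75,"offset":[0,0,30],"rot":[0,0,0]},
    {"claw":0.75,"offset":[0,0,20],"rot":[0,0,0]},
    {"claw":0.75,"offset":[0,0,15],"rot":[0,0,0]},
    {"claw":0.75,"offset":[0,0,0],"rot":[0,0,0]},
    {"claw":0.3,"offset":[0,0,0],"rot":[0,0,0]},
    {"claw":-0.2,"offset":[0,0,0],"rot":[0,0,0]},
    {"claw":-0.2,"offset":[0,0,0],"rot":[0,0,0]},
    {"claw":-0.2,"offset":[0,0,0],"rot":[0,0,0]},
    {"claw":-0.2,"offset":[0,0,0],"rot":[0,0,0]},
    {"claw":-0.2,"offset":[0,0,0],"rot":[0,0,0]},
    {"claw":-0.2,"offset":[0,0,0],"rot":[0,0,0]}
  ]
}}

```text
t: 3.83
position: [0.5971, 0.302, 0.0462]
orientation: [0.15, 3.136, 0.002]
wrist_force: [-1.1, 0.6, 6.7]
opening: 0.621
finger_force: 15.0
```

```bash
python3 -c "
from h import *
plan(.520,.309,.044,-.095)"
```

```text
pos [0.5971 0.302  0.0462] F [-1.1  0.6  6.7] open 0.621 ff 15.0 t 3.8
TURN [ 0.002  0.002 -0.001] deg 0.1 OFFSET mm [77.4 -0.3  2.2]
```

>>> {"name": "send_rows", "arguments": {
  "rows": [
    {"claw":-0.2,"offset":[0,0,-8],"rot":[0,0,0]},
    {"claw":-0.2,"offset":[0,0,-16],"rot":[0,0,0]},
    {"claw":-0.2,"offset":[0,0,-10],"rot":[0,0,0]},
    {"claw":-0.2,"offset":[10,0,0],"rot":[0,0,0]},
    {"claw":-0.2,"offset":[18,0,0],"rot":[0,0,0]},
    {"claw":-0.2,"offset":[20,0,0],"rot":[0,0,0]},
    {"claw":-0.2,"offset":[18,0,0],"rot":[0,0,0]},
    {"claw":-0.2,"offset":[11,0,0],"rot":[0,0,0]},
    {"claw":-0.2,"offset":[0,0,12],"rot":[0,0,0]},
    {"claw":-0.2,"offset":[0,0,10],"rot":[0,0,0]},
    {"claw":-0.2,"offset":[0,0,0],"rot":[0,0,0]}
  ]
}}

```text
t: 4.75
position: [0.5192, 0.3077, 0.0543]
orientation: [-0.151, -3.136, 0.003]
wrist_force: [-1.2, -0.4, -2.4]
opening: 0.62
finger_force: 15.0
```

```bash
python3 -c "
from h import *
plan(.520,.309,.0462,-.095)"
```

```text
pos [0.5192 0.3077 0.0543] F [-1.2 -0.4 -2.4] open 0.62 ff 15.0 t 4.8
TURN [-0.002 -0.002 -0.001] deg 0.2 OFFSET mm [-0.6  1.4  8.1]
```

>>> {"name": "send_rows", "arguments": {
  "rows": [
    {"claw":-0.2,"offset":[0,1,4],"rot":[0,0,0]},
    {"claw":-0.2,"offset":[0,0,3],"rot":[0,0,0]},
    {"claw":-0.2,"offset":[0,0,1],"rot":[0,0,0]},
    {"claw":-0.2,"offset":[0,0,0],"rot":[0,0,0]},
    {"claw":0.35,"offset":[0,0,0],"rot":[0,0,0]},
    {"claw":0.5,"offset":[0,0,0],"rot":[0,0,0]},
    {"claw":0.75,"offset":[0,0,0],"rot":[0,0,0]},
    {"claw":0.75,"offset":[0,0,0],"rot":[0,0,0]},
    {"claw":0.75,"offset":[0,0,-15],"rot":[0,0,0]},
    {"claw":0.75,"offset":[0,0,-30],"rot":[0,0,0]},
    {"claw":0.75,"offset":[0,0,-30],"rot":[0,0,0]},
    {"claw":0.75,"offset":[0,0,-30],"rot":[0,0,0]},
    {"claw":0.75,"offset":[0,0,0],"rot":[0,0,0]}
  ]
}}

```text
t: 5.83
position: [0.5229, 0.3114, 0.16]
orientation: [0.151, 3.131, 0.009]
wrist_force: [1.0, 1.4, 1.0]
opening: 0.873
finger_force: 0.0
```

```bash
python3 - <<'E'
from h import *
rgb,P=cloud("top"); top(P,.52,.309,.075,.045,"tin_old"); top(P,.4135,.353,.072,.045,"tin_new")
plan(.4135,.3535,.16,-.095); plan(.4135,.3535,.038,-.095)
E
```

```text
tin_old mid [509.1 311.9  75.1] mean [503.  314.8  75.3] circ 511.6 311.8 27.1 z 75.1 109
tin_new mid [420.  335.8  68.8] mean [420.8 333.8  68.9] circ 420.0 336.8 21.4 z 68.7 48
pos [0.5219 0.3109 0.1574] F [-0.1  0.1  0.4] open 0.878 ff 0.0 t 5.9
TURN [ 0.005  0.005 -0.001] deg 0.4 OFFSET mm [112.   32.1  -2.6]
pos [0.5219 0.3109 0.1574] F [-0.1  0.1  0.4] open 0.878 ff 0.0 t 5.9
TURN [ 0.005  0.005 -0.001] deg 0.4 OFFSET mm [112.   32.1 119.4]
```

>>> {"name": "send_rows", "arguments": {
  "rows": [
    {"claw":0.75,"offset":[22,6,0],"rot":[0.005,0.005,0]},
    {"claw":0.75,"offset":[30,9,0],"rot":[0,0,0]},
    {"claw":0.75,"offset":[30,9,0],"rot":[0,0,0]},
    {"claw":0.75,"offset":[30,8,0],"rot":[0,0,0]},
    {"claw":0.75,"offset":[0,0,20],"rot":[0,0,0]},
    {"claw":0.75,"offset":[0,0,30],"rot":[0,0,0]},
    {"claw":0.75,"offset":[0,0,30],"rot":[0,0,0]},
    {"claw":0.75,"offset":[0,0,25],"rot":[0,0,0]},
    {"claw":0.75,"offset":[0,0,14],"rot":[0,0,0]},
    {"claw":0.75,"offset":[0,0,0],"rot":[0,0,0]},
    {"claw":0.3,"offset":[0,0,0],"rot":[0,0,0]},
    {"claw":-0.2,"offset":[0,0,0],"rot":[0,0,0]},
    {"claw":-0.2,"offset":[0,0,0],"rot":[0,0,0]},
    {"claw":-0.2,"offset":[0,0,0],"rot":[0,0,0]},
    {"claw":-0.2,"offset":[0,0,0],"rot":[0,0,0]},
    {"claw":-0.2,"offset":[0,0,0],"rot":[0,0,0]},
    {"claw":-0.2,"offset":[0,0,0],"rot":[0,0,0]}
  ]
}}

```text
t: 7.3
position: [0.4114, 0.3523, 0.0361]
orientation: [-0.15, -3.134, 0.005]
wrist_force: [-1.0, -0.7, 7.9]
opening: 0.62
finger_force: 15.0
```

```bash
python3 - <<'E'
from h import *
plan(.594,.302,.046,-.095)
E
```

```text
pos [0.4114 0.3523 0.0361] F [-1.  -0.7  7.9] open 0.62 ff 15.0 t 7.3
TURN [-0.003 -0.004 -0.001] deg 0.3 OFFSET mm [-186.5  -32.8   -9.9]
```

>>> {"name": "send_rows", "arguments": {
  "rows": [
    {"claw":-0.2,"offset":[0,0,-10],"rot":[0,0,0]},
    {"claw":-0.2,"offset":[0,0,-25],"rot":[0,0,0]},
    {"claw":-0.2,"offset":[0,0,-30],"rot":[0,0,0]},
    {"claw":-0.2,"offset":[0,0,-30],"rot":[0,0,0]},
    {"claw":-0.2,"offset":[0,0,-20],"rot":[0,0,0]},
    {"claw":-0.2,"offset":[-16,-3,0],"rot":[0,0,0]},
    {"claw":-0.2,"offset":[-30,-5,0],"rot":[0,0,0]},
    {"claw":-0.2,"offset":[-30,-5,0],"rot":[0,0,0]},
    {"claw":-0.2,"offset":[-30,-5,0],"rot":[0,0,0]},
    {"claw":-0.2,"offset":[-30,-5,0],"rot":[0,0,0]},
    {"claw":-0.2,"offset":[-30,-5,0],"rot":[0,0,0]},
    {"claw":-0.2,"offset":[-20,-5,0],"rot":[0,0,0]},
    {"claw":-0.2,"offset":[0,0,0],"rot":[0,0,0]},
    {"claw":-0.2,"offset":[0,0,0],"rot":[0,0,0]}
  ]
}}

```text
t: 8.47
position: [0.5942, 0.3002, 0.1494]
orientation: [-0.154, -3.132, 0.009]
wrist_force: [0.4, 0.4, -1.1]
opening: 0.625
finger_force: 15.0
```

```bash
python3 - <<'E'
from h import *
plan(.594,.302,.0435,-.095)
E
```

```text
pos [0.5942 0.3002 0.1494] F [ 0.4  0.4 -1.1] open 0.625 ff 15.0 t 8.5
TURN [-0.006 -0.005 -0.003] deg 0.5 OFFSET mm [  0.3   1.8 105.9]
```

>>> {"name": "send_rows", "arguments": {
  "rows": [
    {"claw":-0.2,"offset":[0,2,15],"rot":[-0.005,-0.005,0]},
    {"claw":-0.2,"offset":[0,0,25],"rot":[0,0,0]},
    {"claw":-0.2,"offset":[0,0,25],"rot":[0,0,0]},
    {"claw":-0.2,"offset":[0,0,20],"rot":[0,0,0]},
    {"claw":-0.2,"offset":[0,0,10],"rot":[0,0,0]},
    {"claw":-0.2,"offset":[0,0,5],"rot":[0,0,0]},
    {"claw":-0.2,"offset":[0,0,4],"rot":[0,0,0]},
    {"claw":-0.2,"offset":[0,0,1],"rot":[0,0,0]},
    {"claw":-0.2,"offset":[0,0,0],"rot":[0,0,0]},
    {"claw":-0.2,"offset":[0,0,0],"rot":[0,0,0]}
  ]
}}

```text
t: 9.3
position: [0.5942, 0.3039, 0.0454]
orientation: [0.15, 3.137, 0.002]
wrist_force: [-0.1, -0.1, -1.7]
opening: 0.621
finger_force: 15.0
```

```bash
python3 - <<'E'
from h import *
plan(.594,.302,.0421,-.095)
E
```

```text
pos [0.5942 0.3039 0.0454] F [-0.1 -0.1 -1.7] open 0.621 ff 15.0 t 9.3
TURN [ 0.001  0.001 -0.001] deg 0.1 OFFSET mm [-0.  -1.9  3.3]
```

>>> {"name": "send_rows", "arguments": {
  "rows": [
    {"claw":-0.2,"offset":[0,-1,2],"rot":[0,0,0]},
    {"claw":-0.2,"offset":[0,0,2],"rot":[0,0,0]},
    {"claw":-0.2,"offset":[0,0,0],"rot":[0,0,0]},
    {"claw":0.35,"offset":[0,0,0],"rot":[0,0,0]},
    {"claw":0.5,"offset":[0,0,0],"rot":[0,0,0]},
    {"claw":0.75,"offset":[0,0,0],"rot":[0,0,0]},
    {"claw":0.75,"offset":[0,0,0],"rot":[0,0,0]},
    {"claw":0.75,"offset":[0,0,-15],"rot":[0,0,0]},
    {"claw":0.75,"offset":[0,0,-30],"rot":[0,0,0]},
    {"claw":0.75,"offset":[0,0,-40],"rot":[0,0,0]},
    {"claw":0.75,"offset":[0,0,-40],"rot":[0,0,0]},
    {"claw":0.75,"offset":[0,0,-40],"rot":[0,0,0]},
    {"claw":0.75,"offset":[20,-20,-30],"rot":[0,0,0]},
    {"claw":0.75,"offset":[20,-30,0],"rot":[0,0,0]},
    {"claw":0.75,"offset":[20,-30,0],"rot":[0,0,0]},
    {"claw":0.75,"offset":[20,-30,0],"rot":[0,0,-0.1]},
    {"claw":0.75,"offset":[20,-30,0],"rot":[0,0,-0.1]},
    {"claw":0.75,"offset":[0,-30,0],"rot":[0,0,-0.065]},
    {"claw":0.75,"offset":[0,0,0],"rot":[0,0,0]},
    {"claw":0.75,"offset":[0,0,0],"rot":[0,0,0]}
  ]
}}

```text
t: 10.97
position: [0.4867, 0.1389, 0.2357]
orientation: [-0.259, 3.13, 0.0]
wrist_force: [1.2, 0.5, -0.8]
opening: 0.879
finger_force: 0.0
```

```bash
python3 - <<'E'
from h import *
plan(.588,.0155,.20,.17)
rgb,P=cloud("wrist"); cv2.imwrite("pics/w2.png",rgb[:,:,::-1])
rackfit(P,.558,.012,.17,.136,.078); top(P,.52,.309,.075,.045,"tin_old");top(P,.594,.302,.075,.045,"tin_new"); top(P,.588,.0155,.109,.04,"spice_old")
top(P,.423,.144,.106,.04,"spice_new")
rgb,P=cloud("top"); top(P,.588,.0155,.109,.04,"spice_old"); top(P,.52,.309,.075,.045,"tin_old");top(P,.594,.302,.075,.045,"tin_new")
E
```

```text
pos [0.4867 0.1389 0.2357] F [ 1.2  0.5 -0.8] open 0.879 ff 0.0 t 11.0
TURN [ 0.     0.001 -0.005] deg 0.3 OFFSET mm [ -78.9 -138.8   35.7]
rack [0.5587 0.0127 0.1651] err/pt mm 2.65 861
tin_old mid [518.6 309.3  75.6] mean [513.  304.8  75.9] circ 519.2 309.5 28.7 z 75.6 986
tin_new few 0
spice_old mid [571.2  19.2 109. ] mean [569.4  20.  109.8] circ 568.7 19.2 6.9 z 108.9 61
spice_new mid [423.6 143.8 106.5] mean [423.1 143.7 107.2] circ 423.3 143.8 22.2 z 107.2 1392
spice_old mid [587.9  16.  112.1] mean [587.6  15.  112. ] circ 588.3 14.9 22.4 z 112.0 205
tin_old few 0
tin_new few 0
```

View pics/w2.png

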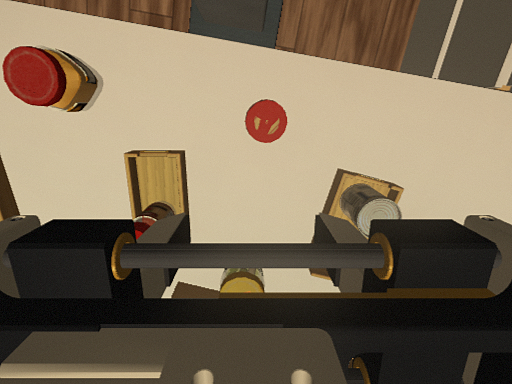

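The wrist view shows the spice rack at (155,190), loose spice jar at (266,121) and the tin rack at (365,200) with the front tin standing; measured at (519,309).

>>> {"name": "send_rows", "arguments": {
  "rows": [
    {"claw":0.6,"offset":[-13,-23,0],"rot":[0,0,0]},
    {"claw":0.6,"offset":[-17,-29,0],"rot":[0,0,0]},
    {"claw":0.6,"offset":[-17,-29,0],"rot":[0,0,0]},
    {"claw":0.6,"offset":[-17,-29,0],"rot":[0,0,0]},
    {"claw":0.6,"offset":[-15,-28,0],"rot":[0,0,0]},
    {"claw":0.6,"offset":[0,0,25],"rot":[0,0,0]},
    {"claw":0.6,"offset":[0,0,35],"rot":[0,0,0]},
    {"claw":0.6,"offset":[0,0,0],"rot":[0,0,0]},
    {"claw":0.6,"offset":[0,0,0],"rot":[0,0,0]}
  ]
}}

```text
t: 11.82
position: [0.5865, 0.0194, 0.1738]
orientation: [0.267, -3.126, -0.0]
wrist_force: [0.8, -0.3, 0.5]
opening: 0.801
finger_force: 0.0
```

```bash
python3 - <<'E'
from h import *
plan(.588,.0155,.08,.17)
E
```

```text
pos [0.5865 0.0194 0.1738] F [ 0.8 -0.3  0.5] open 0.801 ff 0.0 t 11.8
TURN [ 0.001 -0.005  0.   ] deg 0.3 OFFSET mm [-0.8 -4.1 93.8]
```

>>> {"name": "send_rows", "arguments": {
  "force": 12,
  "rows": [
    {"claw":0.6,"offset":[-1,-4,15],"rot":[0,-0.005,0]},
    {"claw":0.6,"offset":[0,0,25],"rot":[0,0,0]},
    {"claw":0.6,"offset":[0,0,25],"rot":[0,0,0]},
    {"claw":0.6,"offset":[0,0,20],"rot":[0,0,0]},
    {"claw":0.6,"offset":[0,0,9],"rot":[0,0,0]},
    {"claw":0.6,"offset":[0,0,0],"rot":[0,0,0]},
    {"claw":0.2,"offset":[0,0,0],"rot":[0,0,0]},
    {"claw":0,"offset":[0,0,0],"rot":[0,0,0]},
    {"claw":-0.3,"offset":[0,0,0],"rot":[0,0,0]},
    {"claw":-0.4,"offset":[0,0,0],"rot":[0,0,0]},
    {"claw":-0.4,"offset":[0,0,0],"rot":[0,0,0]},
    {"claw":-0.4,"offset":[0,0,0],"rot":[0,0,0]},
    {"claw":-0.4,"offset":[0,0,0],"rot":[0,0,0]}
  ]
}}

```text
t: 12.9
position: [0.5903, 0.0144, 0.0821]
orientation: [-0.265, 3.124, 0.001]
wrist_force: [-1.1, 1.1, 6.9]
opening: 0.481
finger_force: 12.0
```

```bash
python3 - <<'E'
from h import *
x,y,a=.5585,.0125,.168
for s in(-31,30): print(s, x+s/1000*np.cos(a), y+s/1000*np.sin(a))
plan(x-.031*np.cos(a),y-.031*np.sin(a),.08,.17)
E
```

```text
-31 0.5279364440333895 0.007316463883036167
30 0.5880776348063972 0.01751632527448113
pos [0.5903 0.0144 0.0821] F [-1.1  1.1  6.9] open 0.481 ff 12.0 t 12.9
TURN [ 0.     0.006 -0.001] deg 0.4 OFFSET mm [62.7  3.5  2.1]
```

>>> {"name": "send_rows", "arguments": {
  "rows": [
    {"claw":-0.4,"offset":[0,0,-8],"rot":[0,0,0]},
    {"claw":-0.4,"offset":[0,0,-14],"rot":[0,0,0]},
    {"claw":-0.4,"offset":[0,0,-8],"rot":[0,0,0]},
    {"claw":-0.4,"offset":[8,0,0],"rot":[0,0,0]},
    {"claw":-0.4,"offset":[15,1,0],"rot":[0,0,0]},
    {"claw":-0.4,"offset":[17,1,0],"rot":[0,0,0]},
    {"claw":-0.4,"offset":[14,1,0],"rot":[0,0,0]},
    {"claw":-0.4,"offset":[8,0,0],"rot":[0,0,0]},
    {"claw":-0.4,"offset":[0,0,12],"rot":[0,0,0]},
    {"claw":-0.4,"offset":[0,0,9],"rot":[0,0,0]},
    {"claw":-0.4,"offset":[0,0,0],"rot":[0,0,0]},
    {"claw":-0.4,"offset":[0,0,0],"rot":[0,0,0]}
  ]
}}

```text
t: 13.9
position: [0.5277, 0.0068, 0.0894]
orientation: [-0.265, 3.127, 0.0]
wrist_force: [-0.5, 0.3, 0.0]
opening: 0.48
finger_force: 12.0
```

```bash
python3 - <<'E'
from h import *
plan(.529,.0075,.082,.17)
E
```

```text
pos [0.5277 0.0068 0.0894] F [-0.5  0.3  0. ] open 0.48 ff 12.0 t 13.9
TURN [-0.     0.004 -0.001] deg 0.2 OFFSET mm [-1.4  0.5  7.4]
```

>>> {"name": "send_rows", "arguments": {
  "rows": [
    {"claw":-0.4,"offset":[-1,0,4],"rot":[0,0,0]},
    {"claw":-0.4,"offset":[0,0,3],"rot":[0,0,0]},
    {"claw":-0.4,"offset":[0,0,1],"rot":[0,0,0]},
    {"claw":-0.4,"offset":[0,0,0],"rot":[0,0,0]},
    {"claw":0.1,"offset":[0,0,0],"rot":[0,0,0]},
    {"claw":0.3,"offset":[0,0,0],"rot":[0,0,0]},
    {"claw":0.5,"offset":[0,0,0],"rot":[0,0,0]},
    {"claw":0.5,"offset":[0,0,0],"rot":[0,0,0]},
    {"claw":0.5,"offset":[0,0,-20],"rot":[0,0,0]},
    {"claw":0.5,"offset":[0,0,-35],"rot":[0,0,0]},
    {"claw":0.5,"offset":[0,0,-35],"rot":[0,0,0]},
    {"claw":0.5,"offset":[0,0,-20],"rot":[0,0,0]},
    {"claw":0.6,"offset":[12,22,0],"rot":[0,0,0]},
    {"claw":0.6,"offset":[17,33,0],"rot":[0,0,0]},
    {"claw":0.6,"offset":[17,33,0],"rot":[0,0,0]},
    {"claw":0.6,"offset":[17,33,0],"rot":[0,0,0]},
    {"claw":0.6,"offset":[17,30,0],"rot":[0,0,0]},
    {"claw":0.6,"offset":[0,0,0],"rot":[0,0,0]},
    {"claw":0.6,"offset":[0,0,0],"rot":[0,0,0]}
  ]
}}

```text
t: 15.48
position: [0.4232, 0.1438, 0.1918]
orientation: [-0.271, 3.125, 0.002]
wrist_force: [0.2, 0.0, 0.9]
opening: 0.799
finger_force: 0.0
```

```bash
python3 - <<'E'
from h import *
plan(.4234,.1438,.074,.17)
rgb,P=cloud("wrist"); top(P,.528,.008,.11,.04,"spice_old"); rgb,P=cloud("top"); top(P,.528,.008,.11,.04,"spice_old")
E
```

```text
pos [0.4232 0.1438 0.1918] F [0.2 0.  0.9] open 0.799 ff 0.0 t 15.5
TURN [0.001 0.005 0.003] deg 0.4 OFFSET mm [ -0.2  -0.  117.8]
spice_old few 0
spice_old mid [527.6   7.  112.1] mean [527.4   7.9 112.1] circ 527.5 7.7 22.0 z 112.0 204
```

>>> {"name": "send_rows", "arguments": {
  "rows": [
    {"claw":0.6,"offset":[0,0,20],"rot":[0,0.005,0]},
    {"claw":0.6,"offset":[0,0,33],"rot":[0,0,0]},
    {"claw":0.6,"offset":[0,0,33],"rot":[0,0,0]},
    {"claw":0.6,"offset":[0,0,22],"rot":[0,0,0]},
    {"claw":0.6,"offset":[0,0,10],"rot":[0,0,0]},
    {"claw":0.6,"offset":[0,0,0],"rot":[0,0,0]},
    {"claw":0.2,"offset":[0,0,0],"rot":[0,0,0]},
    {"claw":0,"offset":[0,0,0],"rot":[0,0,0]},
    {"claw":-0.3,"offset":[0,0,0],"rot":[0,0,0]},
    {"claw":-0.4,"offset":[0,0,0],"rot":[0,0,0]},
    {"claw":-0.4,"offset":[0,0,0],"rot":[0,0,0]},
    {"claw":-0.4,"offset":[0,0,0],"rot":[0,0,0]},
    {"claw":-0.4,"offset":[0,0,-1],"rot":[0,0,0]}
  ]
}}

```text
t: 16.67
position: [0.4245, 0.1424, 0.0748]
orientation: [-0.265, 3.13, 0.0]
wrist_force: [1.0, 0.3, -1.4]
opening: 0.483
finger_force: 12.0
```

```bash
python3 - <<'E'
from h import *
plan(.588,.0175,.082,.17)
E
```

```text
pos [0.4245 0.1424 0.0748] F [ 1.   0.3 -1.4] open 0.483 ff 12.0 t 16.7
TURN [ 0.     0.001 -0.001] deg 0.1 OFFSET mm [-140.  -150.8   -7.2]
```

>>> {"name": "send_rows", "arguments": {
  "rows": [
    {"claw":-0.4,"offset":[0,0,-15],"rot":[0,0,0]},
    {"claw":-0.4,"offset":[0,0,-35],"rot":[0,0,0]},
    {"claw":-0.4,"offset":[0,0,-35],"rot":[0,0,0]},
    {"claw":-0.4,"offset":[0,0,-35],"rot":[0,0,0]},
    {"claw":-0.4,"offset":[0,0,-15],"rot":[0,0,0]},
    {"claw":-0.4,"offset":[-12,-13,0],"rot":[0,0,0]},
    {"claw":-0.4,"offset":[-22,-24,0],"rot":[0,0,0]},
    {"claw":-0.4,"offset":[-24,-26,0],"rot":[0,0,0]},
    {"claw":-0.4,"offset":[-24,-26,0],"rot":[0,0,0]},
    {"claw":-0.4,"offset":[-24,-26,0],"rot":[0,0,0]},
    {"claw":-0.4,"offset":[-22,-24,0],"rot":[0,0,0]},
    {"claw":-0.4,"offset":[-12,-12,0],"rot":[0,0,0]},
    {"claw":-0.4,"offset":[0,0,0],"rot":[0,0,0]},
    {"claw":-0.4,"offset":[0,0,0],"rot":[0,0,0]}
  ]
}}

```text
t: 17.83
position: [0.5877, 0.0163, 0.209]
orientation: [0.263, -3.129, 0.0]
wrist_force: [-0.2, 0.7, -0.9]
opening: 0.481
finger_force: 12.0
```

```bash
python3 - <<'E'
from h import *
plan(.588,.0175,.0815,.17)
E
```

```text
pos [0.5877 0.0163 0.209 ] F [-0.2  0.7 -0.9] open 0.481 ff 12.0 t 17.8
TURN [-0.    -0.001 -0.003] deg 0.2 OFFSET mm [ -0.5   1.1 127.5]
```

>>> {"name": "send_rows", "arguments": {
  "rows": [
    {"claw":-0.4,"offset":[-1,1,15],"rot":[0,0,0]},
    {"claw":-0.4,"offset":[0,0,30],"rot":[0,0,0]},
    {"claw":-0.4,"offset":[0,0,30],"rot":[0,0,0]},
    {"claw":-0.4,"offset":[0,0,25],"rot":[0,0,0]},
    {"claw":-0.4,"offset":[0,0,15],"rot":[0,0,0]},
    {"claw":-0.4,"offset":[0,0,6],"rot":[0,0,0]},
    {"claw":-0.4,"offset":[0,0,0],"rot":[0,0,0]},
    {"claw":-0.4,"offset":[0,0,0],"rot":[0,0,0]}
  ]
}}

```text
t: 18.5
position: [0.5885, 0.0189, 0.0893]
orientation: [-0.267, 3.13, 0.001]
wrist_force: [0.4, -0.1, -2.0]
opening: 0.485
finger_force: 12.0
```

```bash
python3 - <<'E'
from h import *
plan(.588,.0175,.0808,.17)
E
```

```text
pos [0.5885 0.0189 0.0893] F [ 0.4 -0.1 -2. ] open 0.485 ff 12.0 t 18.5
TURN [ 0.  0. -0.] deg 0.0 OFFSET mm [ 0.7 -1.3  8.5]
```

>>> {"name": "send_rows", "arguments": {
  "rows": [
    {"claw":-0.4,"offset":[0,-1,4],"rot":[0,0,0]},
    {"claw":-0.4,"offset":[0,0,3],"rot":[0,0,0]},
    {"claw":-0.4,"offset":[0,0,1],"rot":[0,0,0]},
    {"claw":-0.4,"offset":[0,0,0],"rot":[0,0,0]},
    {"claw":0.1,"offset":[0,0,0],"rot":[0,0,0]},
    {"claw":0.3,"offset":[0,0,0],"rot":[0,0,0]},
    {"claw":0.5,"offset":[0,0,0],"rot":[0,0,0]},
    {"claw":0.5,"offset":[0,0,0],"rot":[0,0,0]},
    {"claw":0.5,"offset":[0,0,-20],"rot":[0,0,0]},
    {"claw":0.5,"offset":[0,0,-40],"rot":[0,0,0]},
    {"claw":0.5,"offset":[0,0,-40],"rot":[0,0,0]},
    {"claw":0.5,"offset":[0,0,-40],"rot":[0,0,0]},
    {"claw":0.6,"offset":[24,-32,-20],"rot":[0,0,0]},
    {"claw":0.6,"offset":[24,-32,-10],"rot":[0,0,0]},
    {"claw":0.6,"offset":[24,-32,0],"rot":[0,0,0]},
    {"claw":0.6,"offset":[24,-32,0],"rot":[0,0,0]},
    {"claw":0.6,"offset":[24,-32,0],"rot":[0,0,0]},
    {"claw":0.6,"offset":[24,-32,0],"rot":[0,0,0]},
    {"claw":0.6,"offset":[26,-32,0],"rot":[0,0,0]},
    {"claw":0.6,"offset":[0,0,0],"rot":[0,0,0]}
  ]
}}

```text
t: 20.17
position: [0.4551, -0.238, 0.25]
orientation: [0.248, -3.131, 0.005]
wrist_force: [-0.9, -0.1, -0.0]
opening: 0.798
finger_force: 0.0
```

```bash
python3 - <<'E'
from h import *
plan(.434,-.373,.25,.23)
rgb,P=cloud("wrist"); np.save("w3",P); cv2.imwrite("pics/w3.png",rgb[:,:,::-1])
rackfit(P,.568,-.263,.24,.178,.078,.12); top(P,.531,-.271,.15,.04,"bottle_old"); top(P,.434,-.373,.145,.04,"bottle_new"); top(P,.588,.0175,.11,.04,"spice_new")
rgb,P=cloud("top"); np.save("t3",P); top(P,.588,.0175,.11,.04,"spice_new");top(P,.528,.008,.11,.04,"spice_old"); top(P,.531,-.271,.15,.04,"bottle_old"); top(P,.434,-.373,.145,.04,"bottle_new"); top(P,.52,.309,.075,.045,"tin_old");top(P,.594,.302,.075,.045,"tin_new")
E
```

```text
pos [ 0.4551 -0.238   0.25  ] F [-0.9 -0.1 -0. ] open 0.798 ff 0.0 t 20.2
TURN [-0.003 -0.001 -0.072] deg 4.1 OFFSET mm [  51.3 -126.6   -0. ]
rack [ 0.5679 -0.2636  0.2386] err/pt mm 2.4 895
bottle_old mid [ 518.8 -270.9  150.2] mean [ 518.7 -272.5  150.9] circ 521.7 -270.9 17.0 z 150.7 302
bottle_new mid [ 436.2 -373.9  144.6] mean [ 435.6 -372.8  145.5] circ 436.4 -374.0 21.2 z 145.5 1419
spice_new few 0
spice_new mid [585.8  18.6 112. ] mean [585.4  18.3 111.9] circ 585.8 17.6 22.6 z 111.9 209
spice_old mid [537.2   7.1 111.8] mean [528.8   8.  111.9] circ 536.5 8.5 30.7 z 111.8 219
bottle_old mid [ 535.7 -268.5  150.5] mean [ 535.8 -267.9  150.4] circ 533.4 -269.9 20.5 z 150.4 143
bottle_new few 0
tin_old mid [519.1 310.1  74.9] mean [518.7 310.   75. ] circ 518.4 309.9 28.7 z 74.9 331
tin_new mid [595.  303.   75.1] mean [595.8 303.1  75. ] circ 595.2 302.9 28.9 z 74.9 327
```

View pics/w3.png

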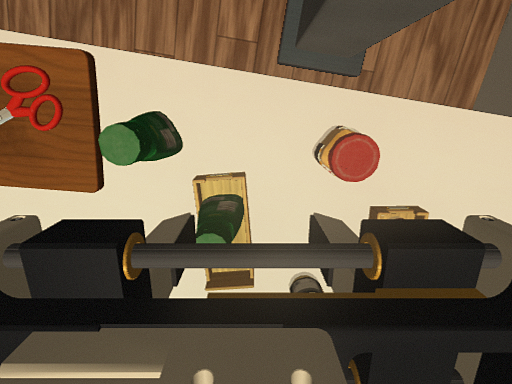

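The wrist view shows the loose bottle with its cap at (120,143) and body at (158,138), next to the cutting board edge at x≈100. The old bottle (220,215) is at the front of the bottle rack (225,225). Tins and spice jars measured in place.

```bash
python3 - <<'E'
from h import *
for nm,(cx,cy),z0 in (("old",(.531,-.2705),.04),("new",(.436,-.374),.01)):
  for src in ("top","w3","scene"):
    q=np.load(src+".npy").reshape(-1,3)
    q=q[(q[:,2]>z0)&(q[:,2]<.10)]; d=q[:,:2]-[cx,cy]; d=d[np.hypot(*d.T)<.042]
    if len(d)<20: print(nm,src,len(d)); continue
    out=[]
    for a in np.radians(np.arange(-90,90,3)):
      for dx in np.arange(-.006,.0061,.003):
        for dy in np.arange(-.006,.0061,.003):
          e=d-[dx,dy]; l=np.c_[e[:,0]*np.cos(a)+e[:,1]*np.sin(a),-e[:,0]*np.sin(a)+e[:,1]*np.cos(a)]/[.034,.0215]
          out.append((np.abs(np.hypot(*l.T)-1).mean(),np.degrees(a),dx,dy))
    out.sort(); print(nm,src,len(d),[np.round(o,3).tolist() for o in out[:3]], "z",np.round(np.percentile(q[:,2],[5,95]),3))
q=np.load("w3.npy").reshape(-1,3)
for z in (.03,.055,.08,.105):
    m=(abs(q[:,2]-z)<.006)&(np.hypot(q[:,0]-.436,q[:,1]+.374)<.05)
    print(z,m.sum(),np.round(q[m].min(0)*1000),np.round(q[m].max(0)*1000))
E
```

```text
old top 162 [[0.061, -69.0, 0.003, -0.003], [0.061, -72.0, 0.003, -0.003], [0.063, -66.0, 0.003, -0.003]] z [0.045 0.095]
old w3 845 [[0.053, -60.0, 0.006, -0.006], [0.054, -63.0, 0.006, -0.006], [0.056, -57.0, 0.006, -0.006]] z [0.044 0.093]
old scene 314 [[0.066, -90.0, 0.003, 0.003], [0.066, -81.0, 0.003, 0.0], [0.066, -87.0, 0.003, 0.003]] z [0.044 0.096]
new top 320 [[0.064, 48.0, -0.003, -0.003], [0.065, 51.0, -0.003, -0.003], [0.067, 45.0, -0.003, -0.003]] z [0.012 0.088]
new w3 1246 [[0.066, 57.0, -0.003, -0.006], [0.067, 60.0, -0.003, -0.006], [0.067, 48.0, -0.003, -0.003]] z [0.018 0.085]
new scene 354 [[0.079, 39.0, 0.003, 0.0], [0.079, 36.0, 0.003, 0.0], [0.081, 42.0, 0.003, 0.0]] z [0.013 0.092]
0.03 126 [ 405. -385.   24.] [ 462. -345.   36.]
0.055 161 [ 407. -392.   49.] [ 462. -346.   61.]
0.08 215 [ 409. -387.   74.] [ 463. -348.   86.]
0.105 202 [ 413. -386.   99.] [ 459. -351.  108.]
```

```bash
python3 - <<'E'
from h import *
im=np.full((500,800,3),255,np.uint8)
for k,(cx,cy,z0) in enumerate(((.531,-.2705,.05),(.436,-.374,.015))):
    for src,col in (("top",(0,0,255)),("w3",(0,160,0)),("scene",(255,0,0))):
        q=np.load(src+".npy").reshape(-1,3); q=q[(q[:,2]>z0)&(q[:,2]<.095)]; d=(q[:,:2]-[cx,cy])*1000
        for e in d[np.abs(d).max(1)<60]: cv2.circle(im,(int(200+400*k-e[1]*4),int(250-e[0]*4)),1,col,-1)
    cv2.circle(im,(200+400*k,250),86,(0,0,0),1)
cv2.ellipse(im,(200,250),(136,86),-90-13.7,0,360,(200,0,200),1)
cv2.imwrite("pics/s.png",im)
E
```

```text
(no output)
```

View pics/s.png

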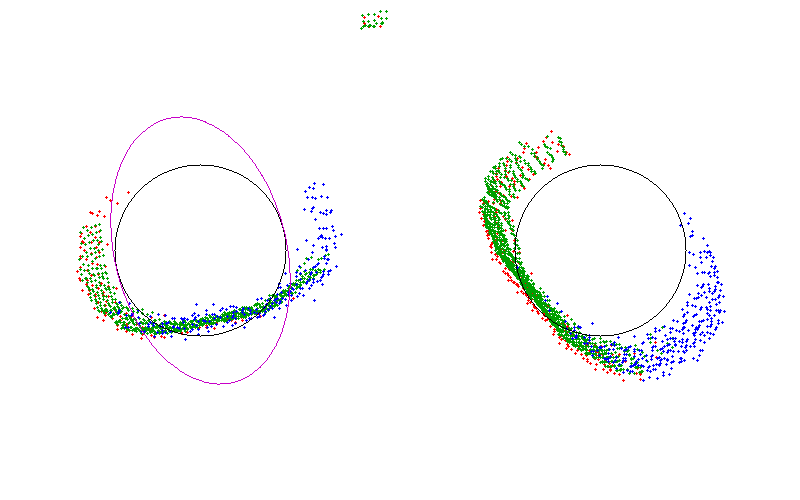

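In the plot (x up, y left) the old bottle's flat face points at the robot, so its 65 mm width appears to lie across the lane. That contradicts the description, so I'll look closer. The new bottle's width runs about 45° from x.

```bash
python3 - <<'E'
from h import *
a=cv2.imread("pics/w3.png")[160:290,90:270]; a=cv2.resize(a,None,fx=3,fy=3,interpolation=cv2.INTER_CUBIC)
b=cv2.imread("pics/scene0.png")[195:310,295:365]; b=cv2.resize(b,None,fx=3.39,fy=3.39,interpolation=cv2.INTER_CUBIC)
h=min(a.shape[0],b.shape[0]); cv2.imwrite("pics/c1.png",np.hstack([a[:h],b[:h]]))
q=np.vstack([np.load(s+".npy").reshape(-1,3) for s in("top","w3","scene")])
c,s=np.cos(.2386),np.sin(.2386); d=q[:,:2]-[.568,-.2635]; l=np.c_[d[:,0]*c+d[:,1]*s,-d[:,0]*s+d[:,1]*c]*1000
for z in (.012,.02,.035,.042,.05,.06,.075,.09,.11,.13,.148):
    m=(abs(q[:,2]-z)<.004)&(np.hypot(l[:,0]+38,l[:,1])<45)
    if m.sum(): print(z,m.sum(),"along",np.round(np.percentile(l[m,0],[2,98])),"across",np.round(np.percentile(l[m,1],[2,98])))
E
```

```text
0.012 175 along [-76.  -2.] across [-34.  39.]
0.02 170 along [-82. -19.] across [-41.  39.]
0.035 208 along [-60. -20.] across [-39.  37.]
0.042 135 along [-58. -24.] across [-33.  32.]
0.05 147 along [-57. -29.] across [-33.  32.]
0.06 155 along [-58. -28.] across [-31.  31.]
0.075 191 along [-57. -29.] across [-29.  30.]
0.09 198 along [-56. -27.] across [-28.  27.]
0.11 224 along [-53. -25.] across [-23.  23.]
0.13 169 along [-58. -32.] across [-23.  22.]
0.148 596 along [-56. -19.] across [-19.  20.]
```

View pics/c1.png

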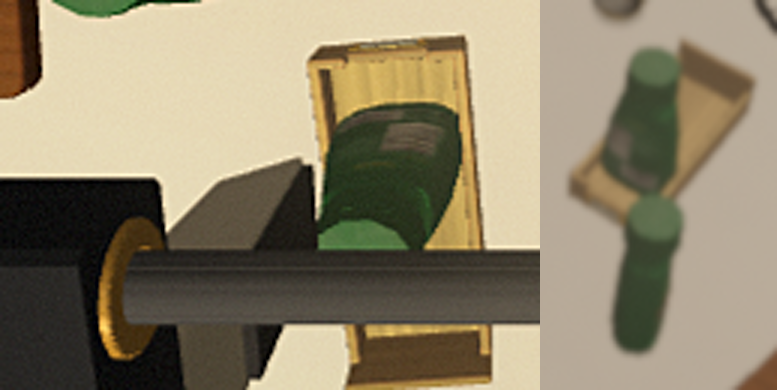

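```bash
cat > fit.py <<'E'
from h import *
from scipy.optimize import least_squares
def bfit(cx,cy,z0,srcs,a0):
    D=[]
    for src in srcs:
        q=np.load(src+".npy").reshape(-1,3); q=q[(q[:,2]>z0)&(q[:,2]<.075)]; d=q[:,:2]-[cx,cy]; D.append(d[np.hypot(*d.T)<.042])
    d=np.vstack(D); w=np.concatenate([np.full(len(x),len(x)**-.5) for x in D])
    def f(p):
        a=p[0]; e=d-p[1:3]; l=np.abs(np.c_[e[:,0]*np.cos(a)+e[:,1]*np.sin(a),-e[:,0]*np.sin(a)+e[:,1]*np.cos(a)])/[.0335,.0213]
        return np.r_[((l**p[3]).sum(1)**(1/p[3])-1)*w, (p[1:3])/.01]
    r=least_squares(f,[a0,0,0,2.3],loss="soft_l1",f_scale=.02,bounds=([-9,-.01,-.01,2],[9,.01,.01,6])); return r
if __name__=="__main__":
  for nm,c,z0 in(("old",(.531,-.2705),.05),("new",(.436,-.374),.015)):
    b=min((bfit(*c,z0,("top","w3","scene"),a) for a in np.radians([-80,-45,0,30,60,90])),key=lambda r:r.cost)
    print(nm,"width dir deg",round(np.degrees(b.x[0])%180,1),np.round(b.x[1:],4),b.cost)
  plan(.436,-.374,.22,.8); plan(.436,-.374,.22,.8-np.pi/2)
  print(np.round(env.get_state()["qpos"],2))
E
python3 fit.py
```

```text
old width dir deg 102.0 [ 1.3e-03 -1.0e-04  2.0e+00] 0.00861024220417421
new width dir deg 41.7 [ 0.000e+00 -1.000e-04  2.223e+00] 0.005184677295117678
pos [ 0.4591 -0.2316  0.2495] F [-0.6  1.2 -0.2] open 0.798 ff 0.0 t 20.3
TURN [-0.     0.    -0.635] deg 36.4 OFFSET mm [118.3 -82.7  29.5]
pos [ 0.4591 -0.2316  0.2495] F [-0.6  1.2 -0.2] open 0.798 ff 0.0 t 20.3
TURN [0.    0.001 0.935] deg 53.6 OFFSET mm [ -82.7 -118.3   29.5]
[ 0.04  0.23  0.4   1.83 -0.1   1.09  2.21]
```

>>> {"name": "send_rows", "arguments": {
  "rows": [
    {"claw":1,"offset":[0,0,0],"rot":[0,0,-0.112]},
    {"claw":1,"offset":[0,0,0],"rot":[0,0,-0.112]},
    {"claw":1,"offset":[0,0,0],"rot":[0,0,-0.112]},
    {"claw":1,"offset":[0,0,0],"rot":[0,0,-0.112]},
    {"claw":1,"offset":[0,0,0],"rot":[0,0,-0.115]},
    {"claw":1,"offset":[18,-15,0],"rot":[0,0,0]},
    {"claw":1,"offset":[24,-19,0],"rot":[0,0,0]},
    {"claw":1,"offset":[24,-19,0],"rot":[0,0,0]},
    {"claw":1,"offset":[24,-19,0],"rot":[0,0,0]},
    {"claw":1,"offset":[22,-19,0],"rot":[0,0,0]},
    {"claw":1,"offset":[0,0,20],"rot":[0,0,0]},
    {"claw":1,"offset":[0,0,30],"rot":[0,0,0]},
    {"claw":1,"offset":[0,0,0],"rot":[0,0,0]},
    {"claw":1,"offset":[0,0,0],"rot":[0,0,0]}
  ]
}}

```text
t: 21.43
position: [0.4445, -0.3285, 0.1968]
orientation: [1.127, -2.925, -0.006]
wrist_force: [-0.7, 0.5, -0.9]
opening: 0.999
finger_force: 0.0
```

```bash
python3 - <<'E'
from h import *
plan(.436,-.374,.086,.728)
print(np.round(env.get_state()["qpos"],2))
E
```

```text
pos [ 0.4445 -0.3285  0.1968] F [-0.7  0.5 -0.9] open 0.999 ff 0.0 t 21.4
TURN [ 0.007 -0.005  0.007] deg 0.6 OFFSET mm [ 36.6 -28.3 110.8]
[ 0.77  0.37 -0.31  1.76  0.13  1.03  2.72]
```

>>> {"name": "send_rows", "arguments": {
  "rows": [
    {"claw":1,"offset":[0,0,-10],"rot":[0,0,0.12]},
    {"claw":1,"offset":[0,0,0],"rot":[0,0,0.12]},
    {"claw":1,"offset":[0,0,0],"rot":[0,0,0.12]},
    {"claw":1,"offset":[0,0,0],"rot":[0,0,0.12]},
    {"claw":1,"offset":[0,0,0],"rot":[0,0,0.12]},
    {"claw":1,"offset":[0,0,0],"rot":[0,0,0.12]},
    {"claw":1,"offset":[0,0,0],"rot":[0,0,0.12]},
    {"claw":1,"offset":[0,0,0],"rot":[0,0,0.12]},
    {"claw":1,"offset":[0,0,0],"rot":[0,0,0.12]},
    {"claw":1,"offset":[0,0,0],"rot":[0,0,0.12]},
    {"claw":1,"offset":[0,0,0],"rot":[0,0,0.12]},
    {"claw":1,"offset":[0,0,0],"rot":[0,0,0.12]},
    {"claw":1,"offset":[0,0,0],"rot":[0,0,0.12]},
    {"claw":1,"offset":[0,0,0],"rot":[0,0,0]},
    {"claw":1,"offset":[0,0,0],"rot":[0,0,0]}
  ]
}}

```text
t: 22.68
position: [0.4464, -0.3291, 0.2093]
orientation: [-1.251, -2.879, 0.006]
wrist_force: [0.2, -0.7, -0.4]
opening: 1.0
finger_force: 0.0
```

```bash
python3 - <<'E'
from h import *
plan(.436,-.374,.086,.728-np.pi/2)
print(np.round(env.get_state()["qpos"],2))
E
```

```text
pos [ 0.4464 -0.3291  0.2093] F [ 0.2 -0.7 -0.4] open 1.0 ff 0.0 t 22.7
TURN [-0.005 -0.001  0.023] deg 1.4 OFFSET mm [-26.6 -37.6 123.3]
[0.53 0.34 0.01 1.77 0.   1.04 1.29]
```

>>> {"name": "send_rows", "arguments": {
  "force": 3,
  "rows": [
    {"claw":1,"offset":[-9,-13,0],"rot":[0,0,0.023]},
    {"claw":1,"offset":[-9,-13,0],"rot":[0,0,0]},
    {"claw":1,"offset":[-9,-12,0],"rot":[0,0,0]},
    {"claw":1,"offset":[0,0,0],"rot":[0,0,0]},
    {"claw":1,"offset":[0,0,20],"rot":[0,0,0]},
    {"claw":1,"offset":[0,0,25],"rot":[0,0,0]},
    {"claw":1,"offset":[0,0,25],"rot":[0,0,0]},
    {"claw":1,"offset":[0,0,25],"rot":[0,0,0]},
    {"claw":1,"offset":[0,0,18],"rot":[0,0,0]},
    {"claw":1,"offset":[0,0,10],"rot":[0,0,0]},
    {"claw":1,"offset":[0,0,0],"rot":[0,0,0]},
    {"claw":0.7,"offset":[0,0,0],"rot":[0,0,0]},
    {"claw":0.55,"offset":[0,0,0],"rot":[0,0,0]},
    {"claw":0.4,"offset":[0,0,0],"rot":[0,0,0]},
    {"claw":0.3,"offset":[0,0,0],"rot":[0,0,0]},
    {"claw":0.2,"offset":[0,0,0],"rot":[0,0,0]},
    {"claw":0.1,"offset":[0,0,0],"rot":[0,0,0]},
    {"claw":0.0,"offset":[0,0,0],"rot":[0,0,0]},
    {"claw":-0.2,"offset":[0,0,0],"rot":[0,0,0]},
    {"claw":-0.2,"offset":[0,0,0],"rot":[0,0,0]}
  ]
}}

```text
t: 24.35
position: [0.434, -0.3757, 0.085]
orientation: [-1.292, -2.859, 0.006]
wrist_force: [1.1, 0.5, 1.5]
opening: 0.506
finger_force: 3.1
```

```bash
python3 - <<'E'
from h import *
plan(.436,-.374,.086,.728-np.pi/2)
E
```

```text
pos [ 0.434  -0.3757  0.085 ] F [1.1 0.5 1.5] open 0.506 ff 3.1 t 24.4
TURN [-0.005 -0.003 -0.006] deg 0.5 OFFSET mm [-0.1  2.6 -1. ]
```

>>> {"name": "send_rows", "arguments": {
  "rows": [
    {"claw":0.4,"offset":[0,0,0],"rot":[0,0,0]},
    {"claw":1,"offset":[0,0,0],"rot":[0,0,0]},
    {"claw":1,"offset":[0,0,0],"rot":[0,0,0]},
    {"claw":1,"offset":[0,3,-25],"rot":[0,0,0]},
    {"claw":1,"offset":[0,0,-35],"rot":[0,0,0]},
    {"claw":1,"offset":[0,0,-20],"rot":[0,0,0.12]},
    {"claw":1,"offset":[0,0,0],"rot":[0,0,0.12]},
    {"claw":1,"offset":[0,0,0],"rot":[0,0,0.12]},
    {"claw":1,"offset":[0,0,0],"rot":[0,0,0.12]},
    {"claw":1,"offset":[0,0,0],"rot":[0,0,0.12]},
    {"claw":1,"offset":[0,0,0],"rot":[0,0,0.12]},
    {"claw":1,"offset":[0,0,0],"rot":[0,0,0.12]},
    {"claw":1,"offset":[0,0,0],"rot":[0,0,0.12]},
    {"claw":1,"offset":[0,0,0],"rot":[0,0,0.12]},
    {"claw":1,"offset":[0,0,0],"rot":[0,0,0.12]},
    {"claw":1,"offset":[0,0,0],"rot":[0,0,0.12]},
    {"claw":1,"offset":[0,0,0],"rot":[0,0,0.12]},
    {"claw":1,"offset":[0,0,0],"rot":[0,0,0.12]},
    {"claw":1,"offset":[0,0,0],"rot":[0,0,0]},
    {"claw":1,"offset":[0,0,0],"rot":[0,0,0]}
  ]
}}

```text
t: 26.02
position: [0.4363, -0.3735, 0.1647]
orientation: [-2.93, -1.13, 0.01]
wrist_force: [0.4, 0.6, 0.4]
opening: 1.004
finger_force: 0.0
```

```bash
python3 - <<'E'
from h import *
plan(.436,-.374,.086,.728-np.pi)
print(np.round(env.get_state()["qpos"],2))
rgb,P=cloud("wrist"); np.save("w4",P); top(P,.436,-.374,.145,.04,"new"); cv2.imwrite("pics/w4.png",rgb[:,:,::-1])
E
```

```text
pos [ 0.4363 -0.3735  0.1647] F [0.4 0.6 0.4] open 1.004 ff 0.0 t 26.0
TURN [-0.003  0.006  0.008] deg 0.6 OFFSET mm [-0.6  0.1 78.7]
[ 0.32  0.43  0.4   1.8  -0.19  0.96 -0.03]
new mid [ 436.4 -373.2  144.9] mean [ 437.2 -372.5  145.6] circ 436.3 -373.3 21.0 z 145.6 2422
```

View pics/w4.png

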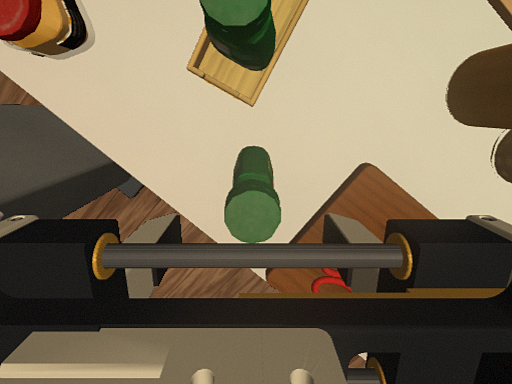

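The wrist view shows the new bottle at (252,200) standing upright, narrow and lined up with the fingers. The old bottle (238,40) is in the rack with its broad face toward the robot.

>>> {"name": "send_rows", "arguments": {
  "force": 3,
  "rows": [
    {"claw":1,"offset":[0,0,20],"rot":[0,0,0.008]},
    {"claw":1,"offset":[0,0,25],"rot":[0,0,0]},
    {"claw":1,"offset":[0,0,20],"rot":[0,0,0]},
    {"claw":1,"offset":[0,0,13],"rot":[0,0,0]},
    {"claw":1,"offset":[0,0,0],"rot":[0,0,0]},
    {"claw":0.7,"offset":[0,0,0],"rot":[0,0,0]},
    {"claw":0.55,"offset":[0,0,0],"rot":[0,0,0]},
    {"claw":0.4,"offset":[0,0,0],"rot":[0,0,0]},
    {"claw":0.3,"offset":[0,0,0],"rot":[0,0,0]},
    {"claw":0.2,"offset":[0,0,0],"rot":[0,0,0]},
    {"claw":0.1,"offset":[0,0,0],"rot":[0,0,0]},
    {"claw":0.0,"offset":[0,0,0],"rot":[0,0,0]},
    {"claw":-0.2,"offset":[0,0,0],"rot":[0,0,0]},
    {"claw":-0.2,"offset":[0,0,0],"rot":[0,0,0]}
  ]
}}

```text
t: 27.23
position: [0.436, -0.3738, 0.0869]
orientation: [-2.937, -1.113, 0.009]
wrist_force: [-0.3, -0.1, 1.7]
opening: 0.464
finger_force: 3.0
```

```bash
python3 - <<'E'
from h import *
plan(.436,-.374,.086,.728-np.pi)
print(env.get_state()["opening"])
E
```

```text
pos [ 0.436  -0.3738  0.0869] F [-0.3 -0.1  1.7] open 0.464 ff 3.0 t 27.2
TURN [-0.003  0.005 -0.003] deg 0.4 OFFSET mm [-0.2  0.1  0.9]
0.4638416265334421
```

>>> {"name": "send_rows", "arguments": {
  "rows": [
    {"claw":0.4,"offset":[0,0,0],"rot":[0,0,0]},
    {"claw":1,"offset":[0,0,0],"rot":[0,0,0]},
    {"claw":1,"offset":[0,0,0],"rot":[0,0,0]},
    {"claw":1,"offset":[0,0,-25],"rot":[0,0,0]},
    {"claw":1,"offset":[0,0,-35],"rot":[0,0,0]},
    {"claw":1,"offset":[0,0,-25],"rot":[0,0,-0.121]},
    {"claw":1,"offset":[0,0,0],"rot":[0,0,-0.121]},
    {"claw":1,"offset":[0,0,0],"rot":[0,0,-0.121]},
    {"claw":1,"offset":[0,0,0],"rot":[0,0,-0.121]},
    {"claw":1,"offset":[0,0,0],"rot":[0,0,-0.121]},
    {"claw":1,"offset":[0,0,0],"rot":[0,0,-0.121]},
    {"claw":1,"offset":[0,0,0],"rot":[0,0,-0.121]},
    {"claw":1,"offset":[0,0,0],"rot":[0,0,-0.121]},
    {"claw":1,"offset":[0,0,0],"rot":[0,0,-0.121]},
    {"claw":1,"offset":[0,0,0],"rot":[0,0,-0.121]},
    {"claw":1,"offset":[0,0,0],"rot":[0,0,-0.121]},
    {"claw":1,"offset":[0,0,0],"rot":[0,0,-0.121]},
    {"claw":1,"offset":[0,0,0],"rot":[0,0,-0.121]},
    {"claw":1,"offset":[0,0,0],"rot":[0,0,-0.121]}
  ]
}}

```text
t: 28.82
position: [0.4363, -0.3737, 0.1717]
orientation: [-1.101, -2.937, 0.005]
wrist_force: [-0.3, -0.4, 0.3]
opening: 1.002
finger_force: 0.0
```

>>> {"name": "send_rows", "arguments": {
  "rows": [
    {"claw":1,"offset":[0,0,0],"rot":[0,0,-0.121]},
    {"claw":1,"offset":[0,0,0],"rot":[0,0,-0.121]},
    {"claw":1,"offset":[0,0,0],"rot":[0,0,-0.121]},
    {"claw":1,"offset":[0,0,0],"rot":[0,0,-0.121]},
    {"claw":1,"offset":[0,0,0],"rot":[0,0,-0.121]},
    {"claw":1,"offset":[0,0,0],"rot":[0,0,-0.121]},
    {"claw":1,"offset":[0,0,0],"rot":[0,0,-0.121]},
    {"claw":1,"offset":[0,0,0],"rot":[0,0,-0.121]},
    {"claw":1,"offset":[0,0,0],"rot":[0,0,0]},
    {"claw":1,"offset":[0,0,0],"rot":[0,0,0]}
  ]
}}

```text
t: 29.65
position: [0.4362, -0.3738, 0.1717]
orientation: [0.377, -3.113, 0.001]
wrist_force: [0.2, -0.1, -0.3]
opening: 0.999
finger_force: 0.0
```

```bash
python3 - <<'E'
from h import *
print(np.round(env.get_state()["qpos"],2))
rgb,P=cloud("wrist"); np.save("w5",P); top(P,.436,-.374,.145,.04,"new")
from fit import bfit
b=min((bfit(.436,-.374,.015,("top","w3","w4","w5","scene"),a) for a in np.radians([0,30,60])),key=lambda r:r.cost)
print("width dir",round(b.x[0],3),np.round(b.x[1:],4),b.cost)
plan(.436,-.374,.108,.25)
E
```

```text
[ 0.77  0.42 -0.22  1.75  0.11  0.99  2.32]
new mid [ 436.  -374.   144.6] mean [ 434.9 -374.   145.6] circ 435.8 -373.7 21.1 z 145.5 2295
width dir 0.726 [ 0.     -0.      2.1633] 0.008879489883325318
pos [ 0.4363 -0.3737  0.1717] F [ 0.5 -0.   0.7] open 1.002 ff 0.0 t 29.7
TURN [ 0.    -0.006 -0.01 ] deg 0.7 OFFSET mm [ 0.3 -0.2 63.7]
```

>>> {"name": "send_rows", "arguments": {
  "force": 12,
  "rows": [
    {"claw":0.7,"offset":[0,0,20],"rot":[0,-0.006,0]},
    {"claw":0.6,"offset":[0,0,22],"rot":[0,0,0]},
    {"claw":0.6,"offset":[0,0,14],"rot":[0,0,0]},
    {"claw":0.6,"offset":[0,0,7],"rot":[0,0,0]},
    {"claw":0.6,"offset":[0,0,0],"rot":[0,0,0]},
    {"claw":0.2,"offset":[0,0,0],"rot":[0,0,0]},
    {"claw":0,"offset":[0,0,0],"rot":[0,0,0]},
    {"claw":-0.3,"offset":[0,0,0],"rot":[0,0,0]},
    {"claw":-0.4,"offset":[0,0,0],"rot":[0,0,0]},
    {"claw":-0.4,"offset":[0,0,0],"rot":[0,0,0]},
    {"claw":-0.4,"offset":[0,0,0],"rot":[0,0,0]},
    {"claw":-0.4,"offset":[0,0,-10],"rot":[0,0,0]},
    {"claw":-0.4,"offset":[0,0,-25],"rot":[0,0,0]},
    {"claw":-0.4,"offset":[0,0,-5],"rot":[0,0,0]},
    {"claw":-0.4,"offset":[0,0,0],"rot":[0,0,0]}
  ]
}}

```text
t: 30.95
position: [0.4375, -0.3745, 0.151]
orientation: [-0.383, 3.115, -0.004]
wrist_force: [1.0, 0.8, -1.6]
opening: 0.466
finger_force: 12.0
```

```bash
python3 - <<'E'
from h import *
plan(.568+.041*np.cos(.2386),-.2635+.041*np.sin(.2386),.30,.24-.487)
print(np.round(env.get_state()["qpos"],2))
E
```

```text
pos [ 0.4375 -0.3745  0.151 ] F [ 1.   0.8 -1.6] open 0.466 ff 12.0 t 30.9
TURN [-0.002  0.003  0.492] deg 28.2 OFFSET mm [-135.7  158.6 -149. ]
[ 0.77  0.44 -0.22  1.78  0.12  0.93  2.32]
```

>>> {"name": "send_rows", "arguments": {
  "rows": [
    {"claw":-0.4,"offset":[0,0,-20],"rot":[0,0,0.06]},
    {"claw":-0.4,"offset":[0,0,-35],"rot":[0,0,0.1]},
    {"claw":-0.4,"offset":[0,0,-35],"rot":[0,0,0.1]},
    {"claw":-0.4,"offset":[0,0,-25],"rot":[0,0,0.1]},
    {"claw":-0.4,"offset":[0,0,-15],"rot":[0,0,0.1]},
    {"claw":-0.4,"offset":[0,0,0],"rot":[0,0,0.032]},
    {"claw":-0.4,"offset":[-8,9,0],"rot":[0,0,0]},
    {"claw":-0.4,"offset":[-18,21,0],"rot":[0,0,0]},
    {"claw":-0.4,"offset":[-21,25,0],"rot":[0,0,0]},
    {"claw":-0.4,"offset":[-21,25,0],"rot":[0,0,0]},
    {"claw":-0.4,"offset":[-21,25,0],"rot":[0,0,0]},
    {"claw":-0.4,"offset":[-21,25,0],"rot":[0,0,0]},
    {"claw":-0.4,"offset":[-18,20,0],"rot":[0,0,0]},
    {"claw":-0.4,"offset":[-8,9,0],"rot":[0,0,0]},
    {"claw":-0.4,"offset":[0,0,0],"rot":[0,0,0]},
    {"claw":-0.4,"offset":[0,0,0],"rot":[0,0,0]}
  ]
}}

```text
t: 32.28
position: [0.607, -0.252, 0.2772]
orientation: [-0.383, -3.116, -0.001]
wrist_force: [-0.8, -1.5, -2.1]
opening: 0.463
finger_force: 12.0
```

```bash
python3 - <<'E'
from h import *
plan(.568+.041*np.cos(.2386),-.2635+.041*np.sin(.2386),.117,.24-.487)
rgb,P=cloud("wrist"); cv2.imwrite("pics/w6.png",rgb[:,:,::-1]); top(P,.531,-.2705,.15,.04,"old"); rackfit(P,.568,-.2635,.2386,.178,.078,.11)
E
```

```text
pos [ 0.607  -0.252   0.2772] F [-0.8 -1.5 -2.1] open 0.463 ff 12.0 t 32.3
TURN [ 0.    -0.003  0.002] deg 0.2 OFFSET mm [ -1.3  -1.6 160.2]
old mid [ 533.4 -271.1  151.3] mean [ 533.1 -271.1  151.6] circ 533.3 -271.3 20.8 z 151.6 1269
rack [ 0.57   -0.2633  0.2377] err/pt mm 1.59 798
```

View pics/w6.png

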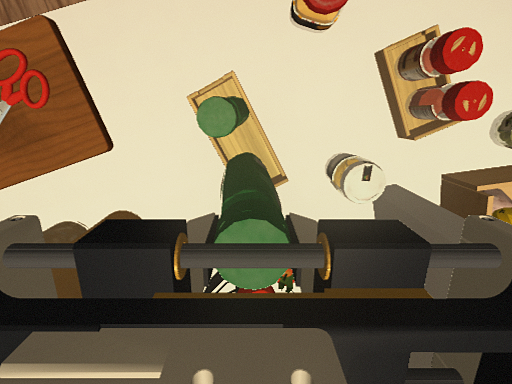

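The wrist view shows the held bottle (250,230) above the back half of the bottle rack and the old bottle at (218,117) in front. Both spice jars stand in their rack at (440,55) and (455,100). The rack and old bottle have not moved.

>>> {"name": "send_rows", "arguments": {
  "rows": [
    {"claw":-0.4,"offset":[-1,-2,12],"rot":[0,0,0]},
    {"claw":-0.4,"offset":[-1,0,25],"rot":[0,0,0]},
    {"claw":-0.4,"offset":[0,0,25],"rot":[0,0,0]},
    {"claw":-0.4,"offset":[0,0,25],"rot":[0,0,0]},
    {"claw":-0.4,"offset":[0,0,25],"rot":[0,0,0]},
    {"claw":-0.4,"offset":[0,0,20],"rot":[0,0,0]},
    {"claw":-0.4,"offset":[0,0,12],"rot":[0,0,0]},
    {"claw":-0.4,"offset":[0,0,6],"rot":[0,0,0]},
    {"claw":-0.4,"offset":[0,0,0],"rot":[0,0,0]},
    {"claw":-0.4,"offset":[0,0,0],"rot":[0,0,0]}
  ]
}}

```text
t: 33.17
position: [0.6087, -0.2558, 0.1295]
orientation: [0.388, 3.117, -0.0]
wrist_force: [0.3, -0.9, -0.7]
opening: 0.463
finger_force: 12.0
```

```bash
python3 - <<'E'
from h import *
plan(.6088,-.2538,.1155,.24-.487)
E
```

```text
pos [ 0.6087 -0.2558  0.1295] F [ 0.3 -0.9 -0.7] open 0.463 ff 12.0 t 33.2
TURN [-0.     0.001 -0.001] deg 0.1 OFFSET mm [ 0.4  2.  14. ]
```

>>> {"name": "send_rows", "arguments": {
  "rows": [
    {"claw":-0.4,"offset":[0,2,5],"rot":[0,0,0]},
    {"claw":-0.4,"offset":[0,0,4],"rot":[0,0,0]},
    {"claw":-0.4,"offset":[0,0,2],"rot":[0,0,0]},
    {"claw":-0.4,"offset":[0,0,1],"rot":[0,0,0]},
    {"claw":-0.4,"offset":[0,0,0],"rot":[0,0,0]}
  ]
}}

```text
t: 33.58
position: [0.6089, -0.2532, 0.1167]
orientation: [-0.387, -3.117, -0.0]
wrist_force: [0.1, 0.3, -0.6]
opening: 0.466
finger_force: 12.0
```

```bash
python3 - <<'E'
from h import *
plan(.6088,-.2538,.1155,.24-.487)
E
```

```text
pos [ 0.6089 -0.2532  0.1167] F [ 0.1  0.3 -0.6] open 0.466 ff 12.0 t 33.6
TURN [-0. -0.  0.] deg 0.0 OFFSET mm [-0.  -0.6  1.2]
```

Lower until contact shows, then release, rise and back off.

>>> {"name": "send_rows", "arguments": {
  "rows": [
    {"claw":-0.4,"offset":[0,0,1],"rot":[0,0,0]},
    {"claw":-0.4,"offset":[0,0,1],"rot":[0,0,0]},
    {"claw":-0.4,"offset":[0,0,0],"rot":[0,0,0]}
  ]
}}

```text
t: 33.83
position: [0.6095, -0.2534, 0.1155]
orientation: [0.387, 3.117, -0.0]
wrist_force: [-0.5, 0.7, 3.6]
opening: 0.461
finger_force: 12.0
```

>>> {"name": "send_rows", "arguments": {
  "rows": [
    {"claw":0.1,"offset":[0,0,0],"rot":[0,0,0]},
    {"claw":0.2,"offset":[0,0,0],"rot":[0,0,0]},
    {"claw":0.4,"offset":[0,0,0],"rot":[0,0,0]},
    {"claw":0.5,"offset":[0,0,0],"rot":[0,0,0]},
    {"claw":0.5,"offset":[0,0,-10],"rot":[0,0,0]},
    {"claw":0.5,"offset":[0,0,-25],"rot":[0,0,0]},
    {"claw":0.5,"offset":[0,0,-35],"rot":[0,0,0]},
    {"claw":0.5,"offset":[0,0,-30],"rot":[0,0,0]},
    {"claw":0.5,"offset":[30,0,-20],"rot":[0,0,0]},
    {"claw":0.5,"offset":[35,0,0],"rot":[0,0,0]},
    {"claw":0.5,"offset":[35,0,0],"rot":[0,0,0]},
    {"claw":0.5,"offset":[35,0,0],"rot":[0,0,0]},
    {"claw":0.5,"offset":[35,0,0],"rot":[0,0,0]},
    {"claw":0.5,"offset":[20,0,0],"rot":[0,0,0]},
    {"claw":0.5,"offset":[0,0,0],"rot":[0,0,0]},
    {"claw":0.5,"offset":[0,0,0],"rot":[0,0,0]}
  ]
}}

```text
t: 35.17
position: [0.4245, -0.2069, 0.236]
orientation: [0.388, 3.116, -0.001]
wrist_force: [-0.2, 0.9, 0.9]
opening: 0.75
finger_force: 0.0
```

```bash
python3 - <<'E'
from h import *
plan(.4,-.2,.25,0)
rgb,P=cloud("top"); np.save("t9",P)
for n,x,y,z in(("tin_old",.519,.309,.075),("tin_new",.595,.303,.075),("spice_old",.528,.008,.111),("spice_new",.587,.0175,.111),("b_old",.531,-.2705,.15),("b_new",.609,-.2535,.15)): top(P,x,y,z,.034,n)
rgb2,Q=cloud("scene"); np.save("s9",Q)
a=cv2.resize(rgb[120:240,100:400],None,fx=2.6,fy=2.6,interpolation=cv2.INTER_CUBIC); b=cv2.resize(rgb2[120:270,180:370],None,fx=1.7,fy=1.7,interpolation=cv2.INTER_CUBIC)
im=np.zeros((a.shape[0]+b.shape[0],a.shape[1],3),np.uint8); im[:a.shape[0]]=a; im[a.shape[0]:,:b.shape[1]]=b
cv2.imwrite("pics/fin.png",im[:600,:800,::-1])
E
```

```text
pos [ 0.4245 -0.2069  0.236 ] F [-0.2  0.9  0.9] open 0.75 ff 0.0 t 35.2
TURN [-0.001  0.002 -0.248] deg 14.2 OFFSET mm [ 24.5   6.9 -14. ]
tin_old mid [518.9 310.2  75. ] mean [518.9 310.3  75. ] circ 518.8 309.9 28.9 z 75.0 339
tin_new mid [596.1 302.7  74.8] mean [595.9 302.9  74.7] circ 595.8 303.2 29.0 z 74.7 318
spice_old mid [527.5   7.  111.8] mean [527.2   8.  111.9] circ 527.1 7.9 22.1 z 111.8 213
spice_new mid [586.5  18.7 111.7] mean [585.9  18.2 111.8] circ 586.0 18.1 22.0 z 111.8 207
b_old mid [ 532.5 -265.7  149.9] mean [ 533.8 -265.2  150.3] circ 532.8 -270.6 20.7 z 150.1 136
b_new mid [ 606.6 -251.   149.9] mean [ 606.3 -251.5  150. ] circ 606.1 -251.7 21.1 z 149.9 201
```

View pics/fin.png

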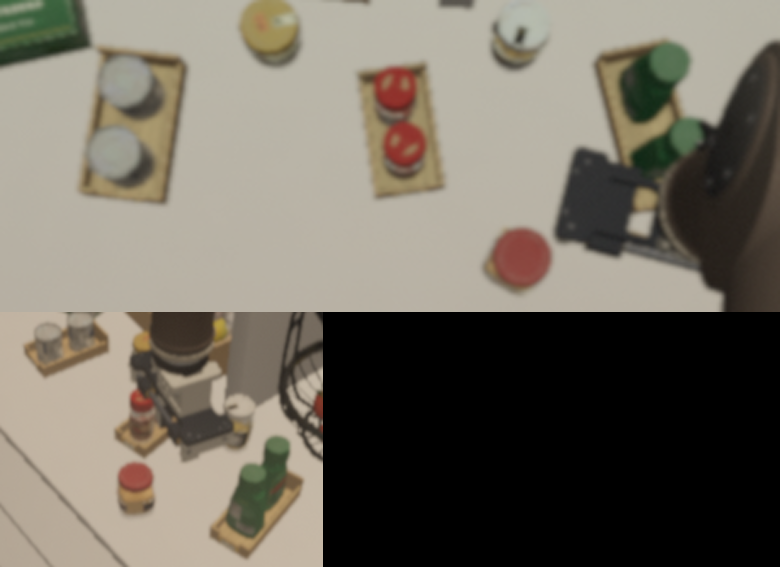

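The final view shows two tins at (127,80) and (118,152), two spice jars at (395,90) and (405,148), and two bottles at (660,75) and (680,140). All stand upright in their racks, with top heights matching the rack floors. The robot is clear of everything.

```bash
python3 -c "
from bench import env
print(env.finish_job())"
```

```text
the job is handed in; nothing more can be done
None
```

All six items stand upright on their rack floors, older one in front and new one behind, and the job is handed in at about 35 s. The old bottle, which I left untouched, looked turned with its width across the lane, not along it as described.

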